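# Put the mould away in the latching chest

## Task

Take the brass weight off the lid of the dark wooden chest and stand it upright in the middle of the round green mat, then lift the lid and lay it back gently until it rests on its stop, without letting it slam either way. After that take the black mould with the red grip from the cutting board and press it down flat into the chest's empty bay (the one with the cork pad) until it sits fully home and the orange latch has snapped back over its edge; leave the lid open and let go. Leave the other things on the bench where they are.

Things in the scene. Friction and masses are not known exactly. Their poses are not given: they have to be found in the camera images.
- chest: Dark wooden chest, fixed, 161 (x) x 190 (y) x 85 mm tall under its lid. Origin: centre of its underside, on the table; its x axis points from the front (handle) to the hinge, z up. Inside, on a 12 mm floor, two bays side by side, each 111 (x) x 76 (y) mm, centred 8 mm behind (+x) and 42 mm either side (+y and -y) of the origin. Guides 42 mm above the table, with rounded tops, bound the bays on the sides and back. Walls 9 mm thick.
- lid (a joint): Lid angle: 0 closed, 1.85 rad open on its stop, leaning back 16 degrees past upright. 161 x 190 x 10 mm, about 0.3 kg, damped hinge at the chest's far top edge, so the front is lifted; falls shut if let go before upright, settles back on its stop if let go past it.
- lid_handle (a point): Middle of the lid's brass handle: a round bar 10 mm thick and 80 mm long, level and parallel to the chest's y axis, held 42 mm in front of the lid's edge (clear gap 37 mm) on a post at each end; 90 mm above the table when shut, 203 mm from the hinge line.
- lid_hinge (a point): Middle of the hinge line, 85 mm above the table; the lid turns about the chest's y axis through it, at the chest's +x edge.
- latch_left (a joint): Orange sprung latch of the bay at the chest's +y side: 0 is home, grows as it is pushed back towards the chest front, to 14 mm at most; 1 to 2.5 N. It sits in the middle of the bay's front (-x) end, 30 mm wide, reaches 10 mm into the bay; its steep ramp, from 68 mm down to 44 mm above the table, is pushed back by a mould pressed down on it (5 to 12 N) and its flat underside, 40 mm above the table, then springs out over the mould's edge.
- latch_right (a joint): The same latch of the bay at the chest's -y side.
- pad: Cork pad, 100 x 64 x 3 mm, fixed on the floor of the empty bay, marking it: left or right. Origin: centre of its underside (12 mm above the table), at the centre of the bay; axes along the chest's.
- mould: The mould to put away: black grooved plastic block 106 (x) x 70 (y) x 22 mm with a red grip on top, a rib 70 mm long (x), 12 mm thick (y), from 22 to 62 mm above the underside. Origin: centre of its underside, z up; about 0.25 kg; either end may face the latch. Starts on the board. When home its origin is 15 mm above the table, 3 mm above the pad's origin.
- weight: Brass weight, about 0.35 kg, standing on the shut lid (top 95 mm above the table): a foot 50 mm across and 26 mm high, a cone to 36 mm, then an upright stem 22 mm across up to 85 mm. Origin: centre of its underside.
- mat: Round green mat fixed on the table left of the chest, 76 mm across, 4 mm thick. Origin: centre of its underside. Beyond it, in the far left corner of the table, stands a fixed green press 380 mm tall, its nearest corner 0.25 m or more to the left of the chest.
- old_mould: The same mould with a grey grip, already latched in the other bay. Leave it.
- board: Fixed end-grain cutting board, 320 x 300 x 20 mm. Origin: centre of its underside.
- tumbler: Steel tumbler, 72 mm across, 160 mm tall, origin centre of its underside. Bystander.
- flask: Amber flask, 60 mm across, 140 mm tall, origin centre of its underside. Bystander.
- jar: White jar, 56 mm across, 70 mm tall, by the front of the chest, origin centre of its underside. Bystander.
- gauge: Brass ring gauge, 52 mm across, 18 mm high, by the front of the chest, origin centre of its underside. Bystander.
- brush: Brush 160 mm long lying on the board, origin at its underside. Bystander.
- blade: Round-ended steel blade with a wooden back, 159 x 44 x 17 mm, lying on the board, origin centre of its underside. Bystander.
Mind the look-alikes: they are no part of the job. What is shaped like the mould but turquoise is not meant.

How it is judged:
By the outcome, as a careful person would: the job done as asked, in the order asked, and still so for the second after the job is handed in, with the robot touching nothing.
It also fails if it takes over 72 s, if anything falls off the work surface, if the arm or the gripper's body presses on something with over 40 N, if the wrist force passes 120 N, or if a joint passes its speed limit or range.

## Robot

A 6-joint arm with a two-finger parallel gripper is mounted at the origin on the work surface. World frame = base frame: x ahead of the robot, y to its left, z up, the work surface at z = 0. Lengths are in m, angles in rad, forces in N, time in s.
With the tool pointing down it reaches from about 0.25 to 0.725 m from the base axis. Payload 4 kg.
Tool frame: the origin (TCP) lies between the finger pads; the fingertips stand r.tip_extent ahead of it and the grasp point (between the pads) lies 3 mm ahead of it (r.tip_extent is the distance from the TCP to the fingertips, in m); z points along the fingers, y is the direction in which the jaws open and shut (so a half turn about z gives the same grasp; the last joint's range is limited). The gripper opens to 85 mm and grips with 20 to 120 N. Pads are 22 mm wide; open, the fingers measure 114 mm over their backs; the gripper's body (76 mm by 85 mm) begins 54 mm behind the grasp point. The pads swing forward as they close: fully open they stand 13 mm farther back than shut.
Start: joints at [1.139, 0.241, 0.005, 1.335, 0, 1.571], TCP at [0.209, 0.454, 0.226] pointing down, gripper open.
Joint ranges: [-2.72, 2.72], [-1.05, 1.87], [-1.09, 1.28], [-1.99, 2.15], [-1.42, 1.44], [-3.14, 3.14]. Speed limits (rad/s): [2.79, 2.79, 3.14, 3.14, 3.14, 3.14].

## Interface

Orientations are given as [roll, pitch, yaw] about the fixed x, y, z axes, in that order (R = Rz(yaw) Ry(pitch) Rx(roll)).
In Python, from station import r gives the robot as it stands.
- The arm moves only by the shell command python3 -m crank 'ROWS' [FORCE]. ROWS is JSON, a list of rows, each an object with "claw": the finger opening in m, from 0 to 0.0854; "translation": the shift along the world's x, y, z in m, a list of three; "dr": the turn, a rotation vector about the world's x, y, z in rad, a list of three. In form: [{"claw": claw, "translation": [x, y, z], "dr": [rx, ry, rz]}, ...]. A call has 1 to 20 rows; each row is the pose to reach, as a shift and turn from the pose commanded when the call began; what a row does not reach only later rows make up. A row lasts 1/10 s, in which the tool goes at most 50 mm and 8.59 degrees, less where a joint would pass 70% of its speed; a pose out of reach is approached as far as the arm can. A call with a gripper value outside its range is refused whole. The fingers move at their own pace and stop on an object; FORCE is the grip in N (left out, the last holds). Time passes only in rows, so rows that repeat a pose let the fingers close. It gives the time, the measured TCP pose, the force and the opening at its end, in the units of the state.
- r.observe(): the state, without advancing time (a new reading comes with each control period).
- r.capture(name): name is "scene" or "side" or "wrist"; returns (picture, depth): 384x512x3 uint8, red, green, blue; 384x512 float32, m along the optical axis (not along the pixel's ray), 0 where there is no reading.
- r.camera_params(name): a dict with "camera_matrix" (3x3 intrinsics, pixels), "distortion" ([k1, k2, p1, p2, k3] as OpenCV has them; the pictures are not rectified), "world_to_cam" (4x4, takes a point from world to camera coordinates); the wrist camera has in their place "mount" (4x4, takes a point from camera to tool coordinates, whose origin is the TCP and whose axes are the flange's). Camera axes: x right, y down, z forward; pixel columns grow to the right and rows downward; lengths in m; the calibration is good to about 2 mm. A picture is of the moment at which its call begins: read the wrist's pose just before it. camera_params takes no time and is no camera call.
- r.sign_off(): hands the job in, once; it reports no verdict.
The state is a dict: "time": time; "joint_pos": joint angles; "qvel": joint speeds; "tau": joint torques, N m; "tool_pos": TCP position; "ee_rot": TCP orientation; "ft_force": force on the tool from outside, world axes, zero at the start; "torque": the same for the moment, N m; "gripper_width": opening from 0.0 (shut) to 1.0 (fully open).
Only numpy, scipy, OpenCV 4.12 (cv2) and the standard library are available. Lean on these libraries where they do the work, as an engineer would, in place of code of your own. Each camera call takes 0.05 s, during which the arm holds its last target.

## Working session

There is one attempt and no reset: what is moved stays moved. The work goes in short steps, Python scripts to look and compute and a shell command to move; the robot and the scene stay as the last step left them, time stands still between calls to the robot, and variables do not carry over. Pictures are saved under pics/ and viewed, and the job is handed in when it is done.

```bash
ls; mkdir -p pics
cat > h.py <<'E'
import numpy as np, cv2
from station import r
def save(n,img):
    cv2.imwrite('pics/'+n+'.png', img[:,:,::-1])
def grab(cam):
    s=r.observe(); img,d=r.capture(cam); p=r.camera_params(cam)
    return s,img,d,p
E
python3 - <<'E'
from h import *
s=r.observe();print(s, r.tip_extent)
for c in ['scene','side','wrist']:
    s,i,d,p=grab(c); save(c+'0',i); np.savez(''+c+'0.npz',i=i,d=d); print(c,p)
E
```

```text
pics
{'time': 0.0, 'joint_pos': array([ 1.13902422e+00,  2.41413876e-01,  3.72128184e-03,  1.33519012e+00,
       -2.04092737e-05,  1.57079831e+00]), 'qvel': array([ 3.94716162e-05, -1.51986304e-03,  1.00757225e-03,  1.61062578e-04,
       -3.03559633e-03, -7.69796298e-04]), 'tau': array([ 1.31117784e-03, -3.72317147e+01,  2.52407706e+01,  1.70413539e-02,
        1.52679245e-04, -9.95306408e-06]), 'tool_pos': array([0.20897762, 0.45352727, 0.22471139]), 'ee_rot': array([-3.13950627e+00,  2.04133722e-05,  2.70981861e+00]), 'ft_force': array([-0.1351467 ,  0.46724254, -0.22195549]), 'torque': array([-0.03896747, -0.03364104,  0.00602687]), 'gripper_width': 1.0015312590961496} 0.022
scene {'camera_matrix': array([[350.08420168,   0.        , 258.24418483],
       [  0.        , 350.08420168, 192.39568452],
       [  0.        ,   0.        ,   1.        ]]), 'distortion': array([-0.05731637,  0.        ,  0.        ,  0.        ,  0.        ]), 'world_to_cam': array([[-0.30747573,  0.95148051,  0.01197982,  0.15651874],
       [ 0.515232  ,  0.17705792, -0.83856215, -0.19143042],
      
[... 563 characters left out ...]
9443,  0.96465374],
       [ 0.        ,  0.        ,  0.        ,  1.        ]])}
wrist {'camera_matrix': array([[327.13707346,   0.        , 256.50157165],
       [  0.        , 327.13707346, 190.54031766],
       [  0.        ,   0.        ,   1.        ]]), 'distortion': array([-0.07651081,  0.        ,  0.        ,  0.        ,  0.        ]), 'mount': array([[-9.68470009e-04, -9.52300832e-01, -3.05159283e-01,
         7.69935388e-02],
       [ 9.99999479e-01, -1.02095806e-03,  1.24187810e-05,
         1.00649572e-03],
       [-3.23381245e-04, -3.05159112e-01,  9.52301324e-01,
        -1.48394292e-01],
       [ 0.00000000e+00,  0.00000000e+00,  0.00000000e+00,
         1.00000000e+00]])}
```

View pics/scene0.png

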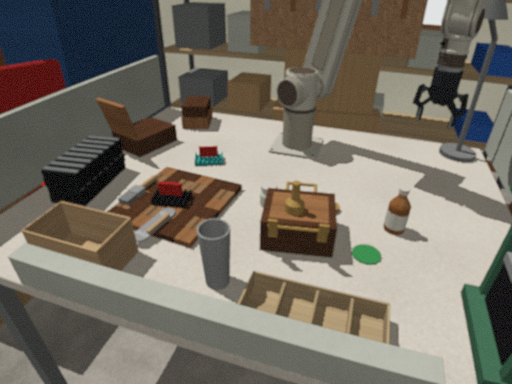

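View pics/side0.png

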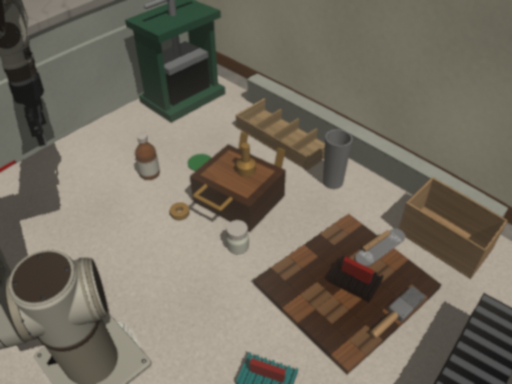

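View pics/wrist0.png

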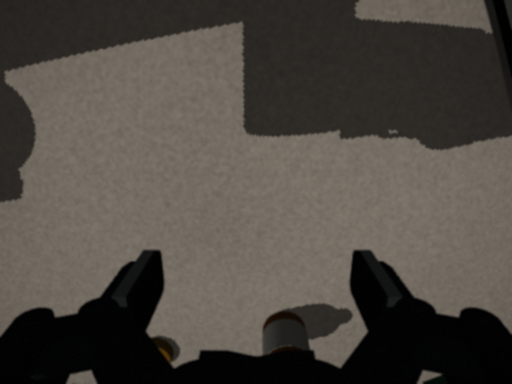

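The side view shows the chest at (238,185) with the weight at (246,160), the mat at (200,162), and the jar, gauge and flask near the chest front. Two mould shapes have red grips: the black one on the board at (357,278) and the turquoise one on the table at (267,370). The black one fits, since it's black and on the board. I'll enlarge it to confirm and measure everything.

```bash
cat >> h.py <<'E'
def cloud(cam,s,d,p):
    h,w=d.shape; uv=np.stack(np.meshgrid(np.arange(w),np.arange(h)),-1).reshape(-1,1,2).astype(np.float64)
    n=cv2.undistortPoints(uv,p['camera_matrix'],p['distortion']).reshape(h,w,2)
    P=np.concatenate([n*d[...,None],d[...,None]],-1)
    T=c2w(cam,s,p)
    P=P@T[:3,:3].T+T[:3,3]; P[d==0]=np.nan
    return P
def c2w(cam,s,p):
    if cam!='wrist': return np.linalg.inv(p['world_to_cam'])
    from scipy.spatial.transform import Rotation as R
    T=np.eye(4);T[:3,:3]=R.from_euler('xyz',s['ee_rot']).as_matrix();T[:3,3]=s['tool_pos']
    return T@p['mount']
def ray(cam,s,p,uv,z):
    n=cv2.undistortPoints(np.array(uv,float).reshape(-1,1,2),p['camera_matrix'],p['distortion']).reshape(-1,2)
    T=c2w(cam,s,p); D=np.c_[n,np.ones(len(n))]@T[:3,:3].T; o=T[:3,3]
    return o+D*((z-o[2])/D[:,2])[:,None]
def big(n,img,x0,y0,x1,y1,k):
    save(n,cv2.resize(img[y0:y1,x0:x1],None,fx=k,fy=k,interpolation=cv2.INTER_CUBIC))
E
python3 - <<'E'
from h import *
i=np.load('side0.npz')['i'];big('sc1',i,150,110,310,260,5) 
big('sc2',i,240,210,450,384,3)
i2=np.load('scene0.npz')['i'];big('sc3',i2,100,150,420,290,2)
s=r.observe()
for c in ['side','scene']:
    f=np.load(c+'0.npz'); P=cloud(c,s,f['d'],r.camera_params(c)); 
    hsv=cv2.cvtColor(f['i'],cv2.COLOR_RGB2HSV); H,S,V=[hsv[...,k].astype(int) for k in range(3)]
    red=((H<6)|(H>174))&(S>150)&(V>80)&(P[...,2]<.2)&(P[...,0]>0)
    n,l,st,ce=cv2.connectedComponentsWithStats(red.astype(np.uint8))
    for k in range(1,n):
        if st[k,4]>40: q=P[l==k]; print(c,'red',ce[k],st[k,4],np.nanmedian(q,0),np.nanmin(q,0),np.nanmax(q,0))
    g=(H>55)&(H<85)&(S>120)
    n,l,st,ce=cv2.connectedComponentsWithStats(g.astype(np.uint8))
    for k in range(1,n):
        if st[k,4]>40: q=P[l==k]; print(c,'green',ce[k],st[k,4],np.nanmean(q,0),np.nanmin(q,0),np.nanmax(q,0))
    lid=(abs(P[...,2]-.095)<.005)
    n,l,st,ce=cv2.connectedComponentsWithStats(lid.astype(np.uint8))
    for k in range(1,n):
        if st[k,4]>300:
            q=P[l==k]; print(c,'lid',ce[k],st[k,4],np.mean(q,0)); print(cv2.minAreaRect((q[:,:2]*1000).astype(np.float32)))
    table=(P[...,2]<.02)&(P[...,2]>-.02); print('table z',np.nanmedian(P[table][:,2]))
E
```

```text
side red [357.7987013  265.36363636] 154 [ 0.54191281 -0.2692608   0.08141369] [ 0.53101099 -0.30430928  0.01887204] [ 0.59294676 -0.21014069  0.08755323]
side red [267.37341772 367.00632911] 158 [ 0.23954785 -0.28633732  0.06223843] [ 0.2234461  -0.31759288  0.05553542] [ 0.25435567 -0.25583066  0.06596942]
side lid [306.27801724 103.54525862] 464 [0.92432567 0.21146216 0.09146643]
((923.5471801757812, 227.21707153320312), (54.50088882446289, 326.4971008300781), 0.7214343547821045)
side lid [412.90709459 160.09121622] 592 [ 0.92624872 -0.16996495  0.09135206]
((924.0452880859375, -169.52178955078125), (52.7793083190918, 277.6696472167969), 0.11229362338781357)
side lid [234.90510471 177.46171466] 3056 [0.53970411 0.11891631 0.09526959]
((531.6962280273438, 123.80411529541016), (211.73223876953125, 193.72560119628906), 9.633295059204102)
table z 0.000562773317469123
scene red [12.9261745  90.84787472] 894 [ 0.05846048 -1.45001025  0.11163744] [ 3.26282952e-04 -1.50232124e+00  2.11176824e-02] [ 0.12762236 -1.40339915  0.19969899]
scene red [208.06666667 151.05925926] 135 [ 0.24400505 
[... 1007 characters left out ...]
224 -0.311787    0.09510524]
((867.0216674804688, -329.77386474609375), (110.21061706542969, 252.0418243408203), 30.685531616210938)
scene lid [179.6887372  297.85028441] 4395 [ 0.9243055  -0.04404386  0.09094668]
((924.9544067382812, -72.58432006835938), (752.5297241210938, 50.85478973388672), 89.96956634521484)
scene lid [372.8793911  353.17447307] 854 [0.92658487 0.33553601 0.09092008]
((924.560791015625, 333.50531005859375), (50.61115646362305, 134.3796844482422), 0.4275510311126709)
scene lid [422.66098807 367.40545145] 587 [0.92890204 0.41561765 0.09092068]
((925.1117553710938, 406.4079895019531), (49.62705993652344, 85.25982666015625), 0.7861448526382446)
table z 0.0011257412923812993
```

View pics/sc1.png

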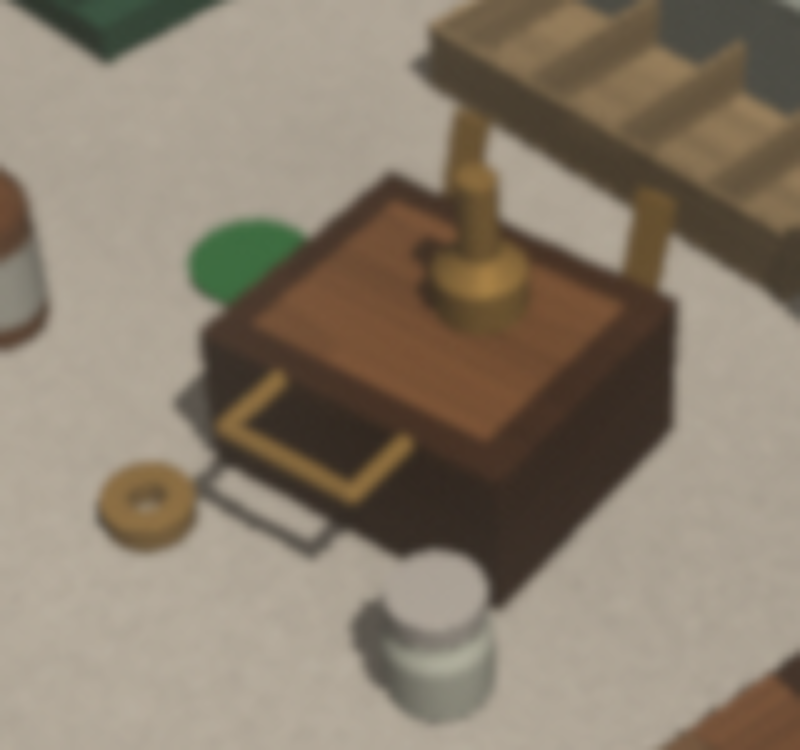

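View pics/sc2.png

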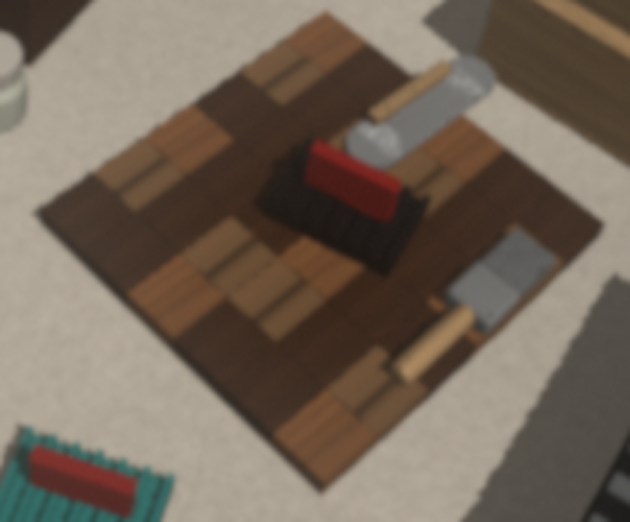

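View pics/sc3.png

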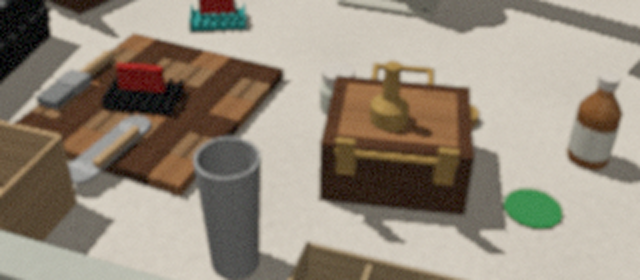

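Run:
```python
from h import *
from scipy.optimize import least_squares
s=r.observe()
for c in ['side','scene']:
    f=np.load(c+'0.npz'); p=r.camera_params(c);P=cloud(c,s,f['d'],p)
    near=(abs(P[...,0]-.53)<.17)&(abs(P[...,1]-.12)<.15)
    m=near&(P[...,2]>.138)&(P[...,2]<.172); q=P[m]
    fit=least_squares(lambda a:np.hypot(q[:,0]-a[0],q[:,1]-a[1])-.011,q[:,:2].mean(0),loss='soft_l1',f_scale=.002)
    print(c,'stem',len(q),fit.x,q[:,2].max())
    hi=near&(P[...,2]>.175); print('stemtop',np.mean(P[hi],0),P[near][:,2].max(), np.argwhere(hi).mean(0)[::-1])
    hsv=cv2.cvtColor(f['i'],cv2.COLOR_RGB2HSV); H,S,V=[hsv[...,k].astype(int) for k in range(3)]
    br=near&(H>12)&(H<28)&(S>110)&(V>60)&(abs(P[...,2]-.09)<.012)
    n,l,st,ce=cv2.connectedComponentsWithStats(br.astype(np.uint8))
    for k in range(1,n):
        if st[k,4]>15: q=P[l==k]; print(c,'brass',ce[k],st[k],np.mean(q,0).round(4))
    g=(H>55)&(H<85)&(S>120)&(abs(P[...,0]-.58)<.05)&(abs(P[...,1]-.318)<.05)
    cs,_=cv2.findContours(g.astype(np.uint8),0,1)
    if cs:
        cc=max(cs,key=cv2.contourArea).reshape(-1,2); w=ray(c,s,p,cc,.004); print(c,'mat',cv2.minEnclosingCircle((w[:,:2]*1000).astype(np.float32)))
    red=((H<8)|(H>172))&(S>120)&(abs(P[...,0]-.545)<.06)&(abs(P[...,1]+.268)<.06)&(P[...,2]>.065)
    q=P[red]; top=q[q[:,2]>q[:,2].max()-.006]; print(c,'grip',len(q),q[:,2].max(),cv2.minAreaRect((top[:,:2]*1000).astype(np.float32)), cv2.minAreaRect((q[:,:2]*1000).astype(np.float32)))
    # other things
    for nm,xy,R in [('tumbler',(0.75,-.05),.1)]: pass
# lid corners
u=np.array([[393,175],[203,338],[497,478],[676,302]])/5.+[150,110]-0.4
p=r.camera_params('side'); w=ray('side',s,p,u,.095);print('side lid corners',w.round(4))
hb=np.array([[222,424],[354,497]])/5.+[150,110]-.4; print('handle',ray('side',s,p,hb,.092).round(4))
p=r.camera_params('scene'); u=np.array([[335,80],[468,90],[470,165],[324,153]])/2.+[100,150];print('scene lid',ray('scene',s,p,u,.095).round(4))
hb=np.array([[374,68],[433,70]])/2.+[100,150];print('handle',ray('scene',s,p,hb,.092).round(4))
```

```text
side stem 95 [0.57674953 0.11777352] 0.1717983934872962
stemtop [0.57511273 0.11581192 0.17942801] 0.18345200262452155 [244.77777778 145.37037037]
side brass [236.82636148 173.99684294] [ 202  151   72   47 1267] [0.5511 0.124  0.0957]
side brass [278.14035088 163.24561404] [274 158   8  12  57] [0.6585 0.0793 0.0917]
side brass [211.53558052 198.31460674] [194 183  40  28 267] [0.4489 0.106  0.0931]
side grip 264 0.08755323070457433 ((542.7841186523438, -268.4142150878906), (13.444806098937988, 66.91741943359375), 12.183992385864258) ((542.3927612304688, -269.34417724609375), (15.681146621704102, 69.81205749511719), 13.068999290466309)
scene stem 97 [0.57432822 0.11818125] 0.1719872250275758
stemtop [0.5786771  0.11851268 0.1793469 ] 0.18250841404084878 [296.2826087  183.17391304]
scene brass [299.51402404 211.94104179] [ 265  183   66   56 1747] [0.575  0.1324 0.0944]
scene brass [334.52 207.52] [332 202   5  13  25] [0.53   0.2167 0.0957]
scene mat ((580.0462646484375, 317.6778259277344), 34.33416748046875)
scene grip 159 0.08431911577802231 ((543.5185546875, -268.532470703125), (15.433056831359863, 69.05807495117188), 10.369057655334473) ((544.027099609375, -269.1883850097656), (16.197351455688477, 70.53141784667969), 10.369057655334473)
side lid corners [[0.6174 0.2283 0.095 ]
 [0.4598 0.2007 0.095 ]
 [0.4951 0.022  0.095 ]
 [0.6482 0.0463 0.095 ]]
handle [[0.4281 0.1479 0.092 ]
 [0.4405 0.064  0.092 ]]
scene lid [[0.5045 0.0248 0.095 ]
 [0.469  0.2074 0.095 ]
 [0.6327 0.2317 0.095 ]
 [0.6666 0.0593 0.095 ]]
handle [[0.4502 0.0682 0.092 ]
 [0.4274 0.1512 0.092 ]]
```

```bash
python3 -m crank '[{"claw":0.085,"translation":[0.04,-0.03,0.10],"dr":[0,0,-0.12]},{"claw":0.085,"translation":[0.08,-0.06,0.10],"dr":[0,0,-0.24]},{"claw":0.085,"translation":[0.32,-0.25,0.10],"dr":[0,0,-0.96]},{"claw":0.085,"translation":[0.32,-0.25,0.10],"dr":[0,0,-0.96]},{"claw":0.085,"translation":[0.32,-0.25,0.10],"dr":[0,0,-0.96]},{"claw":0.085,"translation":[0.32,-0.25,0.10],"dr":[0,0,-0.96]},{"claw":0.085,"translation":[0.32,-0.25,0.10],"dr":[0,0,-0.96]},{"claw":0.085,"translation":[0.32,-0.25,0.10],"dr":[0,0,-0.96]},{"claw":0.085,"translation":[0.32,-0.25,0.10],"dr":[0,0,-0.96]},{"claw":0.085,"translation":[0.32,-0.25,0.10],"dr":[0,0,-0.96]},{"claw":0.085,"translation":[0.32,-0.25,0.10],"dr":[0,0,-0.96]}]' 30
python3 - <<'E'
from h import *
s,i,d,p=grab('wrist'); print(s['tool_pos'],s['ee_rot'],s['joint_pos'],s['qvel'].round(3)); save('w1',i); np.savez('w1.npz',i=i,d=d,tp=s['tool_pos'],er=s['ee_rot'])
E
```

```text
time: 1.25
tool_pos: [0.5296, 0.2032, 0.3246]
ee_rot: [-3.14, -0.0, 1.747]
ft_force: [0.5, -0.0, -0.2]
gripper_width: 0.997
[0.5296289  0.20322264 0.32462398] [-3.13966269e+00 -1.25170208e-04  1.74736449e+00] [3.66117591e-01 3.69356808e-01 4.37139608e-01 1.64045094e+00
 4.86565417e-04 1.76034518e+00] [ 0.043 -0.024 -0.02   0.001  0.003  0.   ]
```

View pics/w1.png

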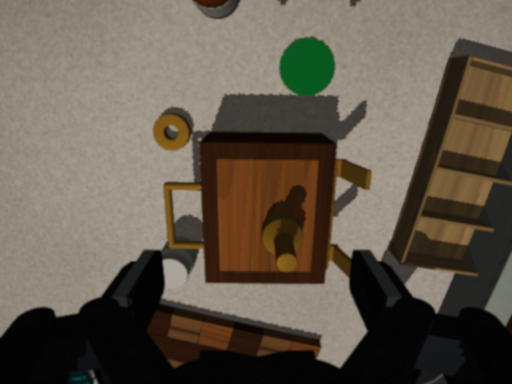

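The wrist view shows the mat at (307,66), the lid with corners near (202,134), (335,134), (325,283) and (205,283), the handle bar at x≈168 from y≈185 to 246, and the weight's stem top at (287,262).

Run:
```python
from h import *
from scipy.optimize import least_squares
f=np.load('w1.npz'); s={'tool_pos':f['tp'],'ee_rot':f['er']}; p=r.camera_params('wrist'); i=f['i'];d=f['d']
P=cloud('wrist',s,d,p)
hsv=cv2.cvtColor(i,cv2.COLOR_RGB2HSV); H,S,V=[hsv[...,k].astype(int) for k in range(3)]
g=((H>55)&(H<85)&(S>120)).astype(np.uint8)
cs,_=cv2.findContours(g,0,1); cc=max(cs,key=cv2.contourArea).reshape(-1,2); w=ray('wrist',s,p,cc,.004)
c0=w[:,:2].mean(0); ft=least_squares(lambda a:np.hypot(w[:,0]-a[0],w[:,1]-a[1])-a[2],[*c0,.038]);print('mat',ft.x, 'depthz',np.nanmedian(P[g>0],0))
lid=(abs(P[...,2]-.095)<.004)&(np.arange(512)[None]>195)&(np.arange(512)[None]<345)
n,l,st,ce=cv2.connectedComponentsWithStats(lid.astype(np.uint8)); k=1+np.argmax(st[1:,4]);print(st[k])
m=(l==k).astype(np.uint8); cs,_=cv2.findContours(m,0,1);cc=max(cs,key=cv2.contourArea)
box=cv2.boxPoints(cv2.minAreaRect(cc)); 
w=ray('wrist',s,p,max(cs,key=cv2.contourArea).reshape(-1,2),.095)[:,:2]; 
rc=cv2.minAreaRect((w*1000).astype(np.float32)); print('lid',rc)
# handle: brass pixels left of lid
br=(H>12)&(H<30)&(S>110)&(V>60)
br[:,:155]=0;br[:,200:]=0;br[:170]=0;br[260:]=0
w=ray('wrist',s,p,np.argwhere(br)[:,::-1],.0925); print('handle z',np.nanpercentile(P[br][:,2],[10,50,90]))
bar=br.copy(); bar[:,178:]=0
q=ray('wrist',s,p,np.argwhere(bar)[:,::-1],.0925)[:,:2]; print('bar',cv2.minAreaRect((q*1000).astype(np.float32)), q.mean(0))
near=(abs(P[...,0]-.575)<.06)&(abs(P[...,1]-.118)<.06)
t=near&(P[...,2]>.176); print('top',P[t].mean(0),P[t].max(0),P[t].min(0),np.argwhere(t).mean(0)[::-1])
st=near&(P[...,2]>.14)&(P[...,2]<.173);q=P[st]
fit=least_squares(lambda a:np.hypot(q[:,0]-a[0],q[:,1]-a[1])-.011,[.575,.118],loss='soft_l1',f_scale=.002);print('stem',len(q),fit.x)
print('cam',c2w('wrist',s,p)[:3,3])
big('w1c',i,240,190,360,300,5)
# flask, jar
for nm,c in [('scene',(398,214)),('side',(148,160))]:
    ff=np.load(nm+'0.npz'); Q=cloud(nm,s,ff['d'],r.camera_params(nm)); mm=(abs(Q[...,0]-.42)<.12)&(abs(Q[...,1]-.38)<.12)&(Q[...,2]>.05)&(Q[...,2]<.2); 
    if mm.any(): print(nm,'flask?',Q[mm].mean(0),Q[mm].min(0),Q[mm].max(0))
    mm=(abs(Q[...,0]-.42)<.1)&(Q[...,1]<.1)&(Q[...,1]>-.06)&(Q[...,2]>.03)&(Q[...,2]<.08)
    if mm.any(): print(nm,'jar?',np.median(Q[mm],0))
```

```text
mat [0.57986031 0.31841588 0.03642757] depthz [0.57730878 0.3152092  0.00428757]
[  196   141   141   143 16498]
lid ((552.2418823242188, 128.29539489746094), (171.2211456298828, 190.0404815673828), 9.280957221984863)
handle z [0.09270671 0.09432413 0.0955864 ]
bar ((437.7245178222656, 107.98130798339844), (16.132150650024414, 89.33866882324219), 5.648452281951904) [0.436334   0.11108898]
top [0.57660919 0.1189832  0.17987235] [0.5876274  0.12896532 0.18248534] [0.56600471 0.1073029  0.17602105] [286.33333333 261.49565217]
stem 280 [0.57711465 0.11759765]
cam [0.51747724 0.28047689 0.47302577]
scene flask? [0.46107737 0.38373328 0.09336241] [0.43161543 0.35645823 0.05028154] [0.47862765 0.41532975 0.14238956]
scene jar? [0.44847892 0.00298675 0.06936561]
side flask? [0.43785086 0.37157977 0.09424328] [0.41368068 0.35164979 0.05005561] [0.47169442 0.40419008 0.14449685]
side jar? [0.45328698 0.02098377 0.06040094]
```

View pics/w1c.png

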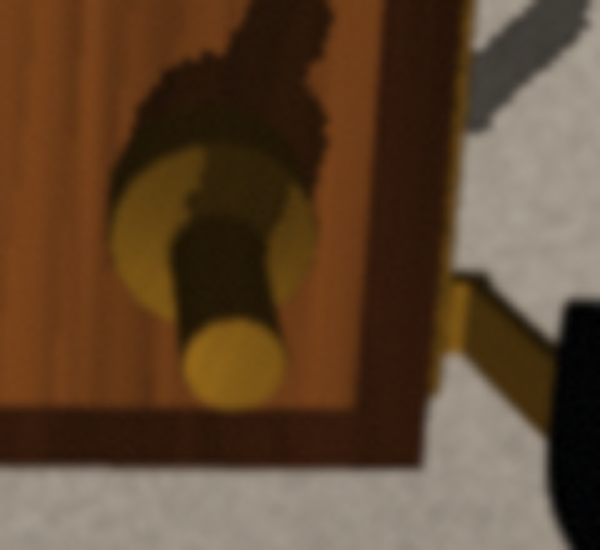

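```bash
python3 -m crank '[{"claw":0.06,"translation":[0.047,-0.085,-0.06],"dr":[0,0,0]},{"claw":0.06,"translation":[0.047,-0.085,-0.06],"dr":[0,0,0]},{"claw":0.06,"translation":[0.047,-0.085,-0.08],"dr":[0,0,0]},{"claw":0.06,"translation":[0.047,-0.085,-0.11],"dr":[0,0,0]},{"claw":0.06,"translation":[0.047,-0.085,-0.14],"dr":[0,0,0]},{"claw":0.06,"translation":[0.047,-0.085,-0.162],"dr":[0,0,0]},{"claw":0.06,"translation":[0.047,-0.085,-0.162],"dr":[0,0,0]},{"claw":0.015,"translation":[0.047,-0.085,-0.162],"dr":[0,0,0]},{"claw":0.015,"translation":[0.047,-0.085,-0.162],"dr":[0,0,0]},{"claw":0.015,"translation":[0.047,-0.085,-0.162],"dr":[0,0,0]},{"claw":0.015,"translation":[0.047,-0.085,-0.162],"dr":[0,0,0]},{"claw":0.015,"translation":[0.047,-0.085,-0.162],"dr":[0,0,0]}]' 50
```

```text
time: 2.5
tool_pos: [0.5771, 0.1195, 0.1659]
ee_rot: [3.138, -0.001, 1.75]
ft_force: [-1.3, 0.4, 6.9]
gripper_width: 0.222
```

```bash
python3 -m crank '[{"claw":0.015,"translation":[0,0,0.01],"dr":[0,0,0]},{"claw":0.015,"translation":[0,0,0.03],"dr":[0,0,0]},{"claw":0.015,"translation":[0,0,0.05],"dr":[0,0,0]},{"claw":0.015,"translation":[0,0,0.05],"dr":[0,0,0]}]'
python3 - <<'E'
from h import *
s,i,d,p=grab('wrist'); print(s['tool_pos'],s['ee_rot'],s['ft_force']); save('w2',i)
s,i,d,p=grab('side');big('s2',i,150,60,310,260,3)
E
```

```text
time: 2.9
tool_pos: [0.5781, 0.1193, 0.2167]
ee_rot: [3.136, -0.0, 1.75]
ft_force: [0.0, -0.5, -3.7]
gripper_width: 0.224
[0.57806042 0.11933426 0.21671933] [ 3.13586140e+00 -5.96637717e-05  1.74956517e+00] [ 0.00884327 -0.51209118 -3.73637956]
```

View pics/w2.png

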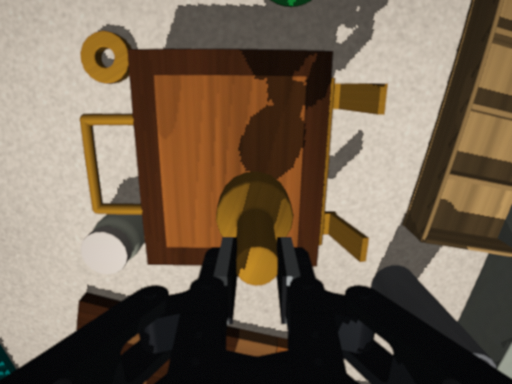

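View pics/s2.png

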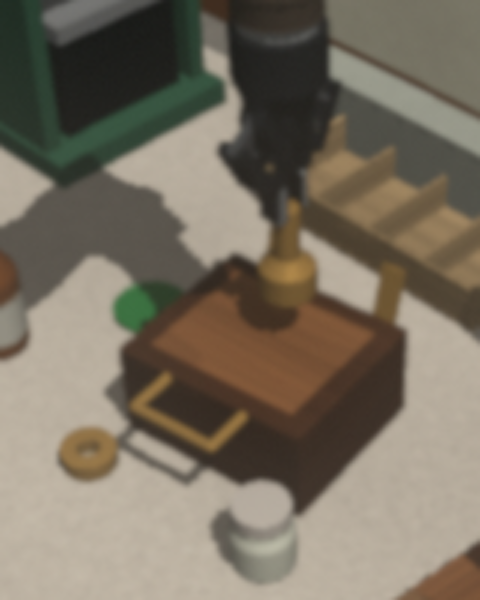

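```bash
python3 -m crank '[{"claw":0.015,"translation":[0.002,0.03,0.0],"dr":[0,0,0]},{"claw":0.015,"translation":[0.002,0.08,0.0],"dr":[0,0,0]},{"claw":0.015,"translation":[0.002,0.13,0.0],"dr":[0,0,0]},{"claw":0.015,"translation":[0.002,0.175,-0.02],"dr":[0,0,0]},{"claw":0.015,"translation":[0.002,0.195,-0.06],"dr":[0,0,0]},{"claw":0.015,"translation":[0.002,0.1995,-0.10],"dr":[0,0,0]},{"claw":0.015,"translation":[0.002,0.1995,-0.125],"dr":[0,0,0]},{"claw":0.015,"translation":[0.002,0.1995,-0.137],"dr":[0,0,0]},{"claw":0.015,"translation":[0.002,0.1995,-0.137],"dr":[0,0,0]},{"claw":0.015,"translation":[0.002,0.1995,-0.137],"dr":[0,0,0]}]'
python3 - <<'E'
from h import *
s,i,d,p=grab('wrist'); print(s['tool_pos'],s['ee_rot'],s['ft_force']); save('w3',i)
s,i,d,p=grab('scene');big('s3',i,310,150,430,290,4)
E
```

```text
time: 4.0
tool_pos: [0.578, 0.3182, 0.0761]
ee_rot: [-3.141, 0.0, 1.75]
ft_force: [0.1, -0.7, -3.9]
gripper_width: 0.227
[0.57801701 0.31824014 0.07605598] [-3.14082404e+00  3.71303159e-04  1.74954690e+00] [ 0.1432329  -0.71883507 -3.94031574]
```

View pics/w3.png

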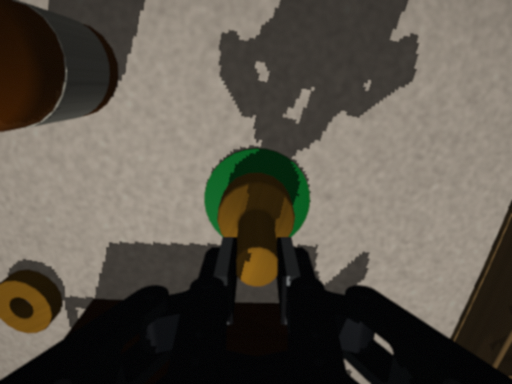

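View pics/s3.png

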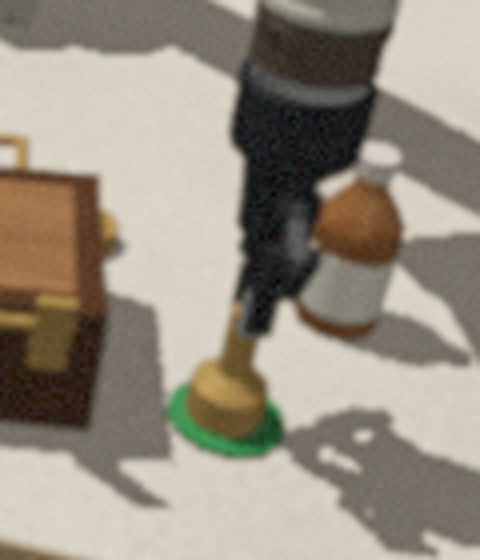

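```bash
python3 -m crank '[{"claw":0.015,"translation":[0.001,0.001,-0.001],"dr":[0,0,0]},{"claw":0.015,"translation":[0.001,0.001,-0.002],"dr":[0,0,0]},{"claw":0.015,"translation":[0.001,0.001,-0.003],"dr":[0,0,0]},{"claw":0.015,"translation":[0.001,0.001,-0.003],"dr":[0,0,0]}]'
python3 - <<'E'
from h import *
s=r.observe(); print(s['ft_force'],s['tool_pos'])
E
```

```text
time: 4.5
tool_pos: [0.5796, 0.3197, 0.0745]
ee_rot: [3.14, -0.0, 1.75]
ft_force: [-0.6, -0.4, 1.1]
gripper_width: 0.221
[-0.5969931  -0.36994313  1.12876899] [0.5796216  0.31966822 0.07446704]
```

```bash
python3 -m crank '[{"claw":0.03,"translation":[0,0,0],"dr":[0,0,0]},{"claw":0.05,"translation":[0,0,0],"dr":[0,0,0]},{"claw":0.05,"translation":[0,0,0],"dr":[0,0,0]},{"claw":0.05,"translation":[0,0,0.03],"dr":[0,0,0]},{"claw":0.05,"translation":[0,0,0.07],"dr":[0,0,0]},{"claw":0.05,"translation":[-0.02,-0.05,0.12],"dr":[0,0,0]},{"claw":0.05,"translation":[-0.06,-0.09,0.14],"dr":[0,0,0]},{"claw":0.05,"translation":[-0.09,-0.13,0.14],"dr":[0,0,0]},{"claw":0.05,"translation":[-0.09,-0.13,0.14],"dr":[0,0,0]},{"claw":0.05,"translation":[-0.09,-0.13,0.14],"dr":[0,0,0]}]' 25
python3 - <<'E'
from h import *
s,i,d,p=grab('wrist'); print(s['tool_pos'],s['ee_rot'],s['qvel'].round(3)); save('w4',i); np.savez('w4.npz',i=i,d=d,tp=s['tool_pos'],er=s['ee_rot'])
E
```

```text
time: 5.5
tool_pos: [0.4876, 0.1872, 0.2155]
ee_rot: [3.14, 0.0, 1.747]
ft_force: [-0.1, 0.5, 0.3]
gripper_width: 0.586
[0.4875656  0.18718327 0.21554593] [3.14022251e+00 2.17810387e-04 1.74718418e+00] [ 0.03   0.065  0.062 -0.041  0.021  0.015]
```

View pics/w4.png

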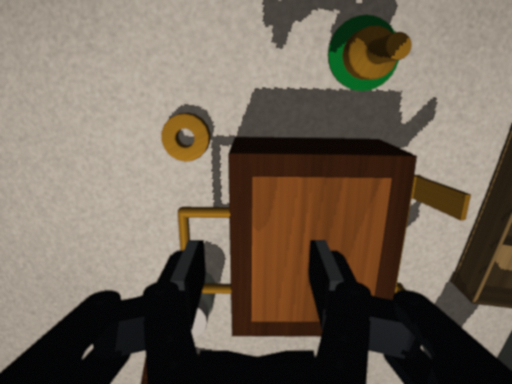

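Run:
```python
from h import *
f=np.load('w4.npz'); s={'tool_pos':f['tp'],'ee_rot':f['er']}; p=r.camera_params('wrist'); i=f['i'];d=f['d']
hsv=cv2.cvtColor(i,cv2.COLOR_RGB2HSV); H,S,V=[hsv[...,k].astype(int) for k in range(3)]
g=cv2.cvtColor(i,cv2.COLOR_RGB2GRAY).astype(float)
gx=np.diff(cv2.GaussianBlur(g,(0,0),1.),axis=1)
e=[]
for v in list(range(165,205))+list(range(222,282))+list(range(295,330)):
    c=218+np.argmin(gx[v,218:245]); e.append((c+.5,v))
w=ray('wrist',s,p,e,.095)[:,:2]
vx,vy,x0,y0=cv2.fitLine((w*1000).astype(np.float32),cv2.DIST_HUBER,0,.01,.01).ravel()
print('front edge yaw deg',np.degrees(np.arctan2(-vx*np.sign(vy),abs(vy))),x0,y0)
gy=np.diff(cv2.GaussianBlur(g,(0,0),1.),axis=0)
# left lid top edge at row ~153 (lid top vs side)
P=cloud('wrist',s,d,p)
e=[]
for u in range(240,400):
    z=P[130:175,u,2]; k=np.argmax(z>.090); e.append((u,130+k-.5))
w=ray('wrist',s,p,e,.095)[:,:2]
vx,vy,x0,y0=cv2.fitLine((w*1000).astype(np.float32),cv2.DIST_HUBER,0,.01,.01).ravel()
print('left edge yaw',np.degrees(np.arctan2(vy,vx)),x0,y0, 'rows',e[0],e[-1])
br=(H>12)&(H<30)&(S>110)&(V>60); bar=br.copy(); bar[:,:176]=0;bar[:,190:]=0;bar[:216]=0;bar[240:]=0
q=ray('wrist',s,p,np.argwhere(bar)[:,::-1],.0925)[:,:2];print('bar piece',q.mean(0),np.argwhere(bar)[:,1].min(),np.argwhere(bar)[:,1].max())
po=br.copy(); po[:,:190]=0;po[:,228:]=0;po[:204]=0;po[221:]=0
q=ray('wrist',s,p,np.argwhere(po)[:,::-1],.0925)[:,:2];print('post',q.mean(0))
po=br.copy(); po[:,:208]=0;po[:,229:]=0;po[:282]=0;po[296:]=0
q=ray('wrist',s,p,np.argwhere(po)[:,::-1],.0925)[:,:2];print('post2',q.mean(0))
```

```text
front edge yaw deg 9.480457 471.29623 148.94165
left edge yaw 9.408797 536.75397 221.94907 rows (240, np.float64(151.5)) (399, np.float64(154.5))
bar piece [0.43144156 0.13301233] 178 189
post [0.45249827 0.15103793]
post2 [0.4714287  0.07308921]
```

```bash
python3 -m crank '[{"claw":0.03,"translation":[-0.026,-0.04,-0.01],"dr":[0,0,-0.011]},{"claw":0.03,"translation":[-0.052,-0.079,-0.03],"dr":[0,0,-0.011]},{"claw":0.03,"translation":[-0.052,-0.079,-0.05],"dr":[0,0,-0.011]},{"claw":0.03,"translation":[-0.052,-0.079,-0.06],"dr":[0,0,-0.011]},{"claw":0.03,"translation":[-0.052,-0.079,-0.09],"dr":[0,0,-0.011]},{"claw":0.03,"translation":[-0.052,-0.079,-0.115],"dr":[0,0,-0.011]},{"claw":0.03,"translation":[-0.052,-0.079,-0.1225],"dr":[0,0,-0.011]},{"claw":0.03,"translation":[-0.052,-0.079,-0.1225],"dr":[0,0,-0.011]},{"claw":0.03,"translation":[-0.052,-0.079,-0.1225],"dr":[0,0,-0.011]}]' 25
python3 - <<'E'
from h import *
s,i,d,p=grab('wrist'); print(s['tool_pos'],s['ee_rot'],s['ft_force'],s['joint_pos'].round(3)); save('w5',i)
s,i,d,p=grab('side');big('s5',i,170,140,300,250,5)
E
```

```text
time: 6.45
tool_pos: [0.4386, 0.1114, 0.0919]
ee_rot: [3.14, -0.0, 1.74]
ft_force: [-0.1, 0.4, -0.3]
gripper_width: 0.35
[0.43861097 0.11140181 0.09190179] [ 3.13999922e+00 -2.13454253e-04  1.73958136e+00] [-0.05359177  0.39320058 -0.27010926] [ 0.249  0.256 -0.347  0.966  0.     1.651]
```

View pics/w5.png

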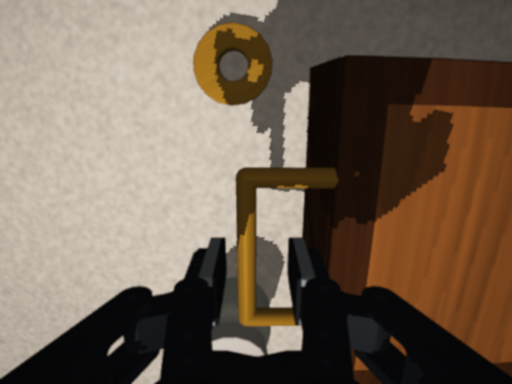

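View pics/s5.png

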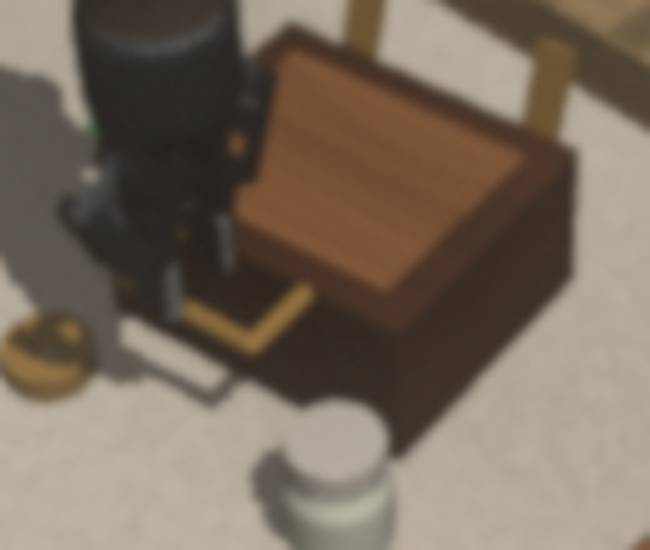

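```bash
python3 -m crank '[{"claw":0.03,"translation":[-0.003,0,0],"dr":[0,0,0]},{"claw":0.005,"translation":[-0.003,0,0],"dr":[0,0,0]},{"claw":0.005,"translation":[-0.003,0,0],"dr":[0,0,0]},{"claw":0.005,"translation":[-0.003,0,0],"dr":[0,0,0]},{"claw":0.005,"translation":[-0.003,0,0],"dr":[0,0,0]}]' 25
python3 - <<'E'
from h import *
s=r.observe(); print(s['tool_pos'],s['ee_rot'],s['ft_force'],s['joint_pos'].round(3))
E
```

```text
time: 7.05
tool_pos: [0.4343, 0.1106, 0.0912]
ee_rot: [3.141, -0.0, 1.739]
ft_force: [-0.4, -0.3, 0.3]
gripper_width: 0.059
[0.4342995  0.11055673 0.09121438] [ 3.14136448e+00 -2.13656462e-06  1.73864556e+00] [-0.39314558 -0.27756066  0.29937378] [ 0.249  0.25  -0.357  0.963 -0.     1.652]
```

Run:
```python
from h import *
s,i,d,p=grab('wrist'); print(s['tool_pos'],s['gripper_width']); save('w6',i)
```

```text
[0.4342995  0.11055673 0.09121438] 0.05896131096447193
```

View pics/w6.png

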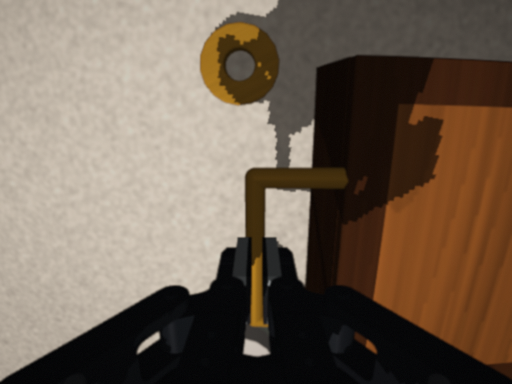

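Run:
```python
import numpy as np
ex=np.array([.9864,.1642]);ey=np.array([-.1642,.9864])
R=.2031
for th in [0,.05,.1,.15,.2,.25,.3,.4,.5,.6,.7,.8,.9,1.0,1.1,1.2,1.3,1.4,1.5,1.6,1.65,1.7,1.74,1.78,1.82,1.85]:
    a=th+.0246; b=min(.35,max(0,.35*(th-.2)/1.2))
    ds=.203-R*np.cos(a)-.003*np.sin(b); dz=R*np.sin(a)-.005-.003*(1-np.cos(b))
    x=ex*ds
    print(th,'t',[round(v,4) for v in (*x,dz)],'dr',[round(v,3) for v in -b*ey])
```

```text
0 t [np.float64(-0.0), np.float64(-0.0), np.float64(-0.0)] dr [np.float64(-0.0), np.float64(0.0)]
0.05 t [np.float64(0.0005), np.float64(0.0001), np.float64(0.0101)] dr [np.float64(-0.0), np.float64(0.0)]
0.1 t [np.float64(0.0015), np.float64(0.0002), np.float64(0.0202)] dr [np.float64(-0.0), np.float64(0.0)]
0.15 t [np.float64(0.0029), np.float64(0.0005), np.float64(0.0303)] dr [np.float64(-0.0), np.float64(0.0)]
0.2 t [np.float64(0.0049), np.float64(0.0008), np.float64(0.0402)] dr [np.float64(-0.0), np.float64(0.0)]
0.25 t [np.float64(0.0074), np.float64(0.0012), np.float64(0.0501)] dr [np.float64(0.002), np.float64(-0.014)]
0.3 t [np.float64(0.0103), np.float64(0.0017), np.float64(0.0598)] dr [np.float64(0.005), np.float64(-0.029)]
0.4 t [np.float64(0.0175), np.float64(0.0029), np.float64(0.0787)] dr [np.float64(0.01), np.float64(-0.058)]
0.5 t [np.float64(0.0266), np.float64(0.0044), np.float64(0.0967)] dr [np.float64(0.014), np.float64(-0.086)]
0.6 t [np.float64(0.0374), np.float64(0.0062), np.float64(0.1137)] dr [np.float64(0.019), np.float64(-0.115)]
0.7 t [np.float64(0.0498),
[... 1025 characters left out ...]
p.float64(0.057), np.float64(-0.345)]
1.65 t [np.float64(0.22), np.float64(0.0366), np.float64(0.1968)] dr [np.float64(0.057), np.float64(-0.345)]
1.7 t [np.float64(0.2299), np.float64(0.0383), np.float64(0.1955)] dr [np.float64(0.057), np.float64(-0.345)]
1.74 t [np.float64(0.2378), np.float64(0.0396), np.float64(0.1941)] dr [np.float64(0.057), np.float64(-0.345)]
1.78 t [np.float64(0.2456), np.float64(0.0409), np.float64(0.1924)] dr [np.float64(0.057), np.float64(-0.345)]
1.82 t [np.float64(0.2534), np.float64(0.0422), np.float64(0.1904)] dr [np.float64(0.057), np.float64(-0.345)]
1.85 t [np.float64(0.2592), np.float64(0.0431), np.float64(0.1886)] dr [np.float64(0.057), np.float64(-0.345)]
```

```bash
python3 -m crank '[{"claw":0.0,"translation":[0,0,0],"dr":[0,0,0]},{"claw":0.0,"translation":[0,0,0],"dr":[0,0,0]},{"claw":0.0,"translation":[0.0005,0,0.010],"dr":[0,0,0]},{"claw":0.0,"translation":[0.0015,0,0.020],"dr":[0,0,0]},{"claw":0.0,"translation":[0.003,0.0005,0.030],"dr":[0,0,0]}]' 25
```

```text
time: 7.6
tool_pos: [0.4377, 0.1112, 0.1223]
ee_rot: [3.141, -0.0, 1.739]
ft_force: [-0.3, 0.0, 0.3]
gripper_width: 0.0
```

Run:
```python
from h import *
s,i,d,p=grab('wrist'); print(s['tool_pos'],s['gripper_width']); big('w7',i,150,120,380,384,3); np.savez('w7.npz',i=i,d=d,tp=s['tool_pos'],er=s['ee_rot'])
P=cloud('wrist',s,d,p)
for v,u in [(178,300),(200,255),(220,255),(178,330),(300,257),(320,257),(330,257)]: print((u,v),P[v,u].round(4))
s,i,d,p=grab('side');big('s7',i,170,140,300,250,5)
```

```text
[0.43767476 0.11118011 0.12233211] 0.00042873734080600635
(300, 178) [4.756e-01 1.207e-01 4.000e-04]
(255, 200) [0.4356 0.127  0.0938]
(255, 220) [0.4377 0.1147 0.0935]
(330, 178) [0.4746 0.1473 0.0955]
(257, 300) [0.4389 0.1127 0.1663]
(257, 320) [0.4406 0.1029 0.1655]
(257, 330) [0.4556 0.0162 0.0704]
```

View pics/w7.png

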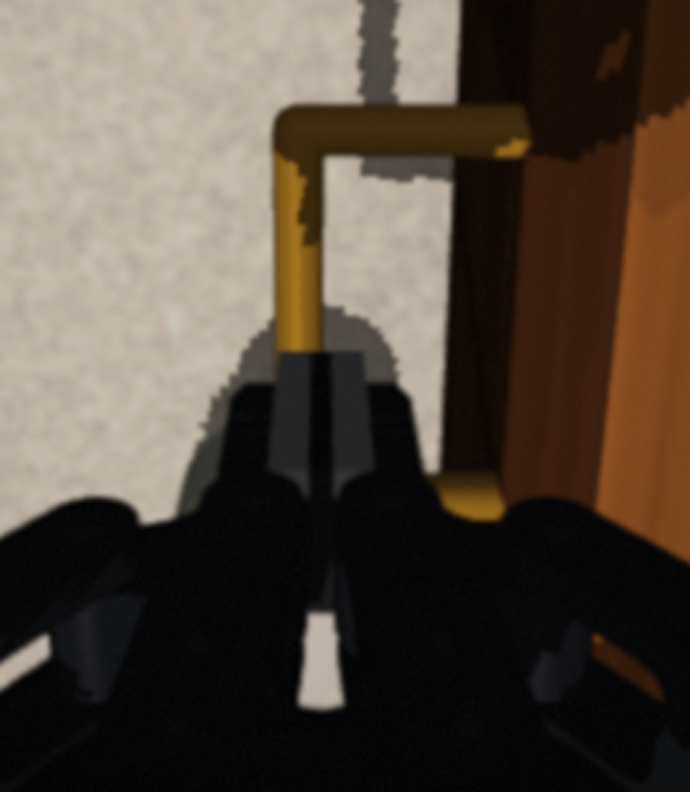

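View pics/s7.png

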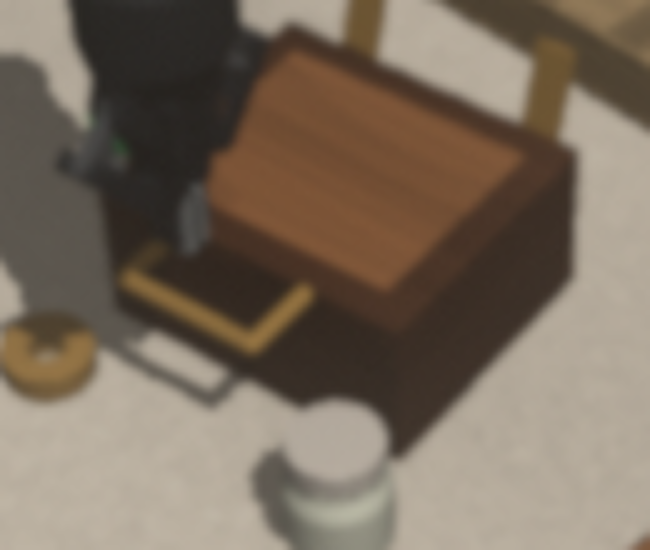

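Run:
```python
from h import *
f=np.load('w7.npz'); s={'tool_pos':f['tp'],'ee_rot':f['er']}; p=r.camera_params('wrist');d=f['d']
P=cloud('wrist',s,d,p)
for v in range(232,300,6): print(v,[ (u,(P[v,u]-f['tp']).round(4).tolist()) for u in (246,266)])
```

```text
232 [(246, [-0.0041, -0.0044, -0.0275]), (266, [0.018, -0.0455, -0.1226])]
238 [(246, [-0.0054, 0.011, 0.0121]), (266, [0.0038, 0.0119, 0.0108])]
244 [(246, [-0.0052, 0.0107, 0.0174]), (266, [0.0037, 0.012, 0.017])]
250 [(246, [-0.005, 0.0108, 0.0232]), (266, [0.0035, 0.0118, 0.0225])]
256 [(246, [-0.0049, 0.011, 0.0287]), (266, [0.0033, 0.0121, 0.0282])]
262 [(246, [-0.0048, 0.0112, 0.0338]), (266, [0.0032, 0.0117, 0.0324])]
268 [(246, [-0.0046, 0.0108, 0.0376]), (266, [0.003, 0.0121, 0.0377])]
274 [(246, [-0.0044, 0.0104, 0.0412]), (266, [0.0029, 0.0123, 0.0423])]
280 [(246, [-0.0045, 0.012, 0.0477]), (266, [0.0025, 0.0132, 0.0478])]
286 [(246, [-0.0043, 0.0114, 0.0506]), (266, [0.0025, 0.013, 0.0512])]
292 [(246, [-0.0043, 0.0119, 0.0547]), (266, [0.0024, 0.0127, 0.0542])]
298 [(246, [-0.0043, 0.0125, 0.0588]), (266, [0.0021, 0.0135, 0.0588])]
```

Run:
```python
from h import *
s=r.observe();p=r.camera_params('side')
for z in (.09,.10,.11,.12,.13,.14): print(z,ray('side',s,p,[(170+195/5,140+250/5)],z).round(4))
K=p['camera_matrix']
for z in (.0,-.022,.01,.022): 
    q=s['tool_pos']+[0,0,z]; print(z,cv2.projectPoints(q.reshape(1,3),cv2.Rodrigues(p['world_to_cam'][:3,:3])[0],p['world_to_cam'][:3,3],K,p['distortion'])[0].ravel())
print(r.tip_extent)
i,d=r.capture('side'); P=cloud('side',s,d,p); print(P[186:192,207:212,:].round(3)[:,2])
```

```text
0.09 [[0.4657 0.1347 0.09  ]]
0.1 [[0.4594 0.1263 0.1   ]]
0.11 [[0.4532 0.1179 0.11  ]]
0.12 [[0.4469 0.1095 0.12  ]]
0.13 [[0.4407 0.1011 0.13  ]]
0.14 [[0.4344 0.0927 0.14  ]]
0.0 [205.86667726 190.19633609]
-0.022 [206.63785323 196.71291052]
0.01 [205.51067813 187.17644778]
0.022 [205.07891688 183.50390035]
0.022
[[0.443 0.102 0.141]
 [0.443 0.104 0.136]
 [0.443 0.104 0.133]
 [0.473 0.144 0.082]
 [0.473 0.144 0.078]
 [0.473 0.144 0.075]]
```

```bash
python3 -m crank '[{"claw":0.03,"translation":[-0.003,-0.0005,0],"dr":[0,0,0]},{"claw":0.03,"translation":[-0.003,-0.0005,0],"dr":[0,0,0]},{"claw":0.03,"translation":[-0.003,-0.0005,0],"dr":[0,0,0]},{"claw":0.03,"translation":[-0.003,-0.0005,-0.02],"dr":[0,0,0]},{"claw":0.03,"translation":[-0.003,-0.0005,-0.045],"dr":[0,0,0]},{"claw":0.03,"translation":[-0.003,-0.0005,-0.060],"dr":[0,0,0]},{"claw":0.03,"translation":[-0.003,-0.0005,-0.060],"dr":[0,0,0]}]' 25
python3 - <<'E'
from h import *
s,i,d,p=grab('wrist'); print(s['tool_pos'],s['ft_force']); big('w8',i,150,120,380,384,3); P=cloud('wrist',s,d,p)
g=(P-s['tool_pos'])
for v in range(230,300,10): print(v,[(u,g[v,u].round(4).tolist()) for u in (230,284)])
E
```

```text
time: 8.45
tool_pos: [0.432, 0.11, 0.0589]
ee_rot: [-3.136, 0.0, 1.739]
ft_force: [0.4, -0.4, 1.2]
gripper_width: 0.351
[0.43195351 0.11003496 0.05888693] [ 0.42152356 -0.36195063  1.20081112]
230 [(230, [-0.0142, -0.0196, -0.0593]), (284, [0.0225, -0.0127, -0.0577])]
240 [(230, [-0.0131, -0.0267, -0.0582]), (284, [0.0242, -0.0208, -0.0591])]
250 [(230, [-0.012, -0.0351, -0.0594]), (284, [0.0256, -0.0283, -0.0587])]
260 [(230, [-0.0109, -0.0423, -0.0581]), (284, [0.0271, -0.0358, -0.058])]
270 [(230, [-0.0098, -0.0505, -0.0582]), (284, [0.0288, -0.0442, -0.0587])]
280 [(230, [-0.0086, -0.0596, -0.0593]), (284, [0.0305, -0.0527, -0.059])]
290 [(230, [-0.0074, -0.068, -0.0591]), (284, [0.0321, -0.0609, -0.0586])]
```

View pics/w8.png

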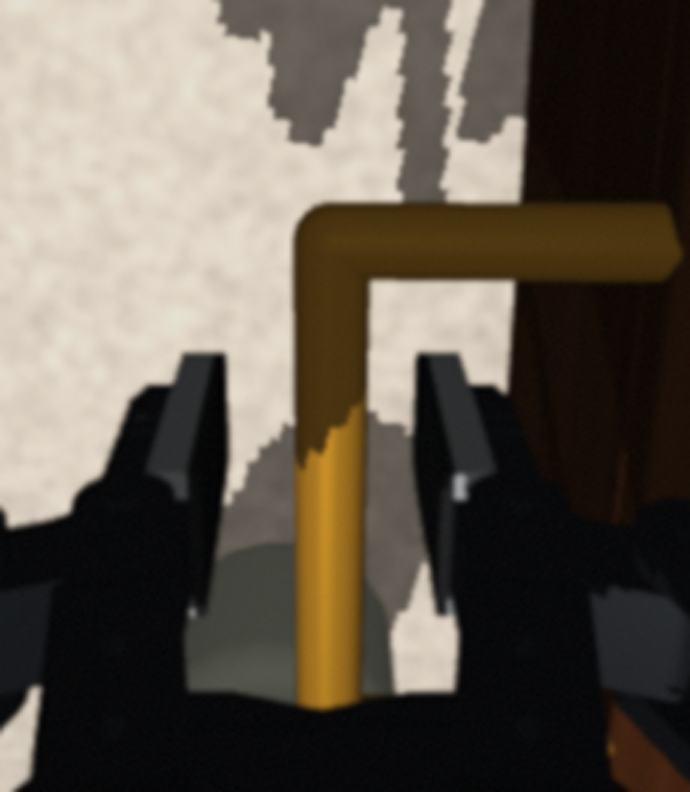

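The bar now sits between the pads (bar at crop x≈330, pads at 205 and 440). The measured fingertips are about 33 mm farther back than the stated tip extent, so I've lowered the tool by that much.

```bash
python3 -m crank '[{"claw":0.0,"translation":[0,0,0],"dr":[0,0,0]},{"claw":0.0,"translation":[0,0,0],"dr":[0,0,0]},{"claw":0.0,"translation":[0,0,0],"dr":[0,0,0]},{"claw":0.0,"translation":[0,0,0],"dr":[0,0,0]}]' 30
python3 - <<'E'
from h import *
s=r.observe(); print(s['tool_pos'],s['ee_rot'],s['ft_force'],s['gripper_width'])
ex=np.array([.9864,.1642]);ey=np.array([-.1642,.9864]);print(s['tool_pos'][:2]@ex)
R=.2031
for th in [0,.05,.1,.15,.2,.25,.3,.35,.4,.45,.5,.55,.6,.65,.7,.75,.8,.85,.9,.95,1.0,1.05,1.1,1.15,1.2,1.25,1.3,1.35,1.4,1.45,1.5,1.55,1.6,1.65,1.7,1.74,1.78,1.82,1.85]:
    a=th+.0246; b=min(.35,max(0,.35*(th-.2)/1.2))
    ds=.203-R*np.cos(a)+.030*np.sin(b); dz=R*np.sin(a)-.005+.030*(1-np.cos(b))
    x=ex*ds
    print(th,' '.join('%.4f'%v for v in (*x,dz)),'dr',' '.join('%.3f'%v for v in -b*ey))
E
```

```text
time: 8.9
tool_pos: [0.4334, 0.1105, 0.0617]
ee_rot: [-3.14, -0.0, 1.739]
ft_force: [-4.8, -0.7, 5.6]
gripper_width: 0.102
[0.43339701 0.11052425 0.0617483 ] [-3.14049804e+00 -1.94476307e-04  1.73887237e+00] [-4.79557674 -0.67604767  5.56945509] 0.10247375773120926
0.44565089021807813
0 -0.0000 -0.0000 -0.0000 dr -0.000 0.000
0.05 0.0005 0.0001 0.0101 dr -0.000 0.000
0.1 0.0015 0.0002 0.0202 dr -0.000 0.000
0.15 0.0029 0.0005 0.0303 dr -0.000 0.000
0.2 0.0049 0.0008 0.0402 dr -0.000 0.000
0.25 0.0078 0.0013 0.0501 dr 0.002 -0.014
0.3 0.0112 0.0019 0.0598 dr 0.005 -0.029
0.35 0.0151 0.0025 0.0693 dr 0.007 -0.043
0.4 0.0194 0.0032 0.0787 dr 0.010 -0.058
0.45 0.0242 0.0040 0.0879 dr 0.012 -0.072
0.5 0.0294 0.0049 0.0968 dr 0.014 -0.086
0.55 0.0351 0.0058 0.1055 dr 0.017 -0.101
0.6 0.0412 0.0069 0.1140 dr 0.019 -0.115
0.65 0.0477 0.0079 0.1221 dr 0.022 -0.129
0.7 0.0545 0.0091 0.1299 dr 0.024 -0.144
0.75 0.0618 0.0103 0.1374 dr 0.026 -0.158
0.8 0.0694 0.0116 0.1446 dr 0.029 -0.173
0.85 0.0773 0.0129 0.1514 dr 0.031 -0.187
0.9 0.0856 0.0143 0.1578 dr 0.034 -0.201
0.95 0.0942 0.0157 0.1638 dr 0.036 -0.216
1.0 0.1030 0.0171 0.1694 dr 0.038 -0.230
1.05 0.1121 0.0187 0.1745 dr 0.041 -0.245
1.1 0.1215 0.0202 0.1792 dr 0.043 -0.259
1.15 0.1310 0.0218 0.1835 dr 0.045 -0.273
1.2 0.1408 0.0234 0.1873 dr 0.048 -0.288
1.25 0.1507 0.0251 0.1907 dr 0.050 -0.302
1.3 0.1607 0.0268 0.1935 dr 0.053 -0.316
1.35 0.1709 0.0285 0.1959 dr 0.055 -0.331
1.4 0.1812 0.0302 0.1978 dr 0.057 -0.345
1.45 0.1911 0.0318 0.1990 dr 0.057 -0.345
1.5 0.2011 0.0335 0.1997 dr 0.057 -0.345
1.55 0.2111 0.0351 0.1999 dr 0.057 -0.345
1.6 0.2212 0.0368 0.1996 dr 0.057 -0.345
1.65 0.2311 0.0385 0.1988 dr 0.057 -0.345
1.7 0.2411 0.0401 0.1975 dr 0.057 -0.345
1.74 0.2490 0.0414 0.1961 dr 0.057 -0.345
1.78 0.2568 0.0427 0.1944 dr 0.057 -0.345
1.82 0.2646 0.0440 0.1924 dr 0.057 -0.345
1.85 0.2703 0.0450 0.1906 dr 0.057 -0.345
```

```bash
python3 -m crank '[{"claw":0.0,"translation":[0.0005,0,0.010],"dr":[0,0,0]},{"claw":0.0,"translation":[0.0015,0,0.020],"dr":[0,0,0]},{"claw":0.0,"translation":[0.003,0.0005,0.030],"dr":[0,0,0]},{"claw":0.0,"translation":[0.005,0.001,0.040],"dr":[0,0,0]},{"claw":0.0,"translation":[0.005,0.001,0.040],"dr":[0,0,0]}]' 30
```

```text
time: 9.4
tool_pos: [0.4383, 0.1113, 0.1025]
ee_rot: [-3.14, 0.0, 1.739]
ft_force: [-6.8, -1.4, -0.4]
gripper_width: 0.104
```

```bash
python3 -m crank '[{"claw":0.0,"translation":[0.0015,0,0.010],"dr":[0.002,-0.014,0]},{"claw":0.0,"translation":[0.005,0.001,0.0195],"dr":[0.005,-0.029,0]},{"claw":0.0,"translation":[0.009,0.0015,0.029],"dr":[0.007,-0.043,0]},{"claw":0.0,"translation":[0.013,0.002,0.0385],"dr":[0.010,-0.058,0]},{"claw":0.0,"translation":[0.018,0.003,0.0475],"dr":[0.012,-0.072,0]},{"claw":0.0,"translation":[0.023,0.004,0.0565],"dr":[0.014,-0.086,0]},{"claw":0.0,"translation":[0.029,0.005,0.0655],"dr":[0.017,-0.101,0]},{"claw":0.0,"translation":[0.035,0.006,0.074],"dr":[0.019,-0.115,0]},{"claw":0.0,"translation":[0.0415,0.007,0.082],"dr":[0.022,-0.129,0]},{"claw":0.0,"translation":[0.048,0.008,0.090],"dr":[0.024,-0.144,0]},{"claw":0.0,"translation":[0.0555,0.0095,0.097],"dr":[0.026,-0.158,0]},{"claw":0.0,"translation":[0.063,0.011,0.1045],"dr":[0.029,-0.173,0]}]' 30
```

```text
time: 10.6
tool_pos: [0.501, 0.1218, 0.2083]
ee_rot: [2.966, 0.001, 1.738]
ft_force: [-8.8, -2.8, 9.4]
gripper_width: 0.104
```

```bash
python3 -m crank '[{"claw":0.0,"translation":[0.007,0.001,0.0075],"dr":[0.002,-0.014,0]},{"claw":0.0,"translation":[0.015,0.0025,0.0145],"dr":[0.005,-0.029,0]},{"claw":0.0,"translation":[0.0235,0.004,0.0205],"dr":[0.007,-0.043,0]},{"claw":0.0,"translation":[0.0325,0.0055,0.0265],"dr":[0.010,-0.058,0]},{"claw":0.0,"translation":[0.042,0.007,0.032],"dr":[0.012,-0.072,0]},{"claw":0.0,"translation":[0.0515,0.0085,0.0365],"dr":[0.014,-0.086,0]},{"claw":0.0,"translation":[0.061,0.010,0.041],"dr":[0.017,-0.101,0]},{"claw":0.0,"translation":[0.071,0.0115,0.0445],"dr":[0.019,-0.115,0]},{"claw":0.0,"translation":[0.081,0.013,0.048],"dr":[0.022,-0.129,0]},{"claw":0.0,"translation":[0.091,0.015,0.051],"dr":[0.024,-0.144,0]},{"claw":0.0,"translation":[0.101,0.017,0.0535],"dr":[0.026,-0.158,0]},{"claw":0.0,"translation":[0.1115,0.0185,0.055],"dr":[0.029,-0.173,0]}]' 30
```

```text
time: 11.8
tool_pos: [0.6147, 0.1411, 0.2605]
ee_rot: [2.79, 0.001, 1.738]
ft_force: [-1.3, -2.2, 2.4]
gripper_width: 0.098
```

```bash
python3 -m crank '[{"claw":0.0,"translation":[0.010,0.0015,0.001],"dr":[0,0,0]},{"claw":0.0,"translation":[0.020,0.0035,0.002],"dr":[0,0,0]},{"claw":0.0,"translation":[0.030,0.005,0.002],"dr":[0,0,0]},{"claw":0.0,"translation":[0.040,0.0065,0.002],"dr":[0,0,0]},{"claw":0.0,"translation":[0.048,0.008,0.001],"dr":[0,0,0]},{"claw":0.0,"translation":[0.055,0.009,0.0],"dr":[0,0,0]},{"claw":0.0,"translation":[0.061,0.010,-0.0005],"dr":[0,0,0]},{"claw":0.0,"translation":[0.067,0.011,-0.0015],"dr":[0,0,0]},{"claw":0.0,"translation":[0.072,0.012,-0.0025],"dr":[0,0,0]},{"claw":0.0,"translation":[0.077,0.0125,-0.004],"dr":[0,0,0]},{"claw":0.0,"translation":[0.081,0.0135,-0.005],"dr":[0,0,0]}]' 30
```

```text
time: 12.9
tool_pos: [0.695, 0.1547, 0.2553]
ee_rot: [2.791, 0.001, 1.739]
ft_force: [0.1, -2.8, 0.9]
gripper_width: 0.104
```

```bash
python3 -m crank '[{"claw":0.0,"translation":[0.002,0.0005,-0.0005],"dr":[0,0,0]},{"claw":0.0,"translation":[0.004,0.0005,-0.001],"dr":[0,0,0]},{"claw":0.0,"translation":[0.006,0.001,-0.002],"dr":[0,0,0]},{"claw":0.0,"translation":[0.008,0.0013,-0.0025],"dr":[0,0,0]},{"claw":0.0,"translation":[0.010,0.0016,-0.003],"dr":[0,0,0]},{"claw":0.0,"translation":[0.010,0.0016,-0.003],"dr":[0,0,0]}]' 30
python3 - <<'E'
from h import *
s,i,d,p=grab('side');big('s9',i,130,60,330,260,4); print(s['tool_pos'],s['ft_force'],s['joint_pos'].round(2))
E
```

```text
time: 13.5
tool_pos: [0.7028, 0.156, 0.2531]
ee_rot: [2.794, 0.001, 1.739]
ft_force: [-9.9, -4.0, 5.6]
gripper_width: 0.106
[0.70275795 0.15599849 0.25306914] [-9.86462191 -3.9788494   5.6116323 ] [ 0.23  0.4   0.24  1.06 -0.02  1.63]
```

View pics/s9.png

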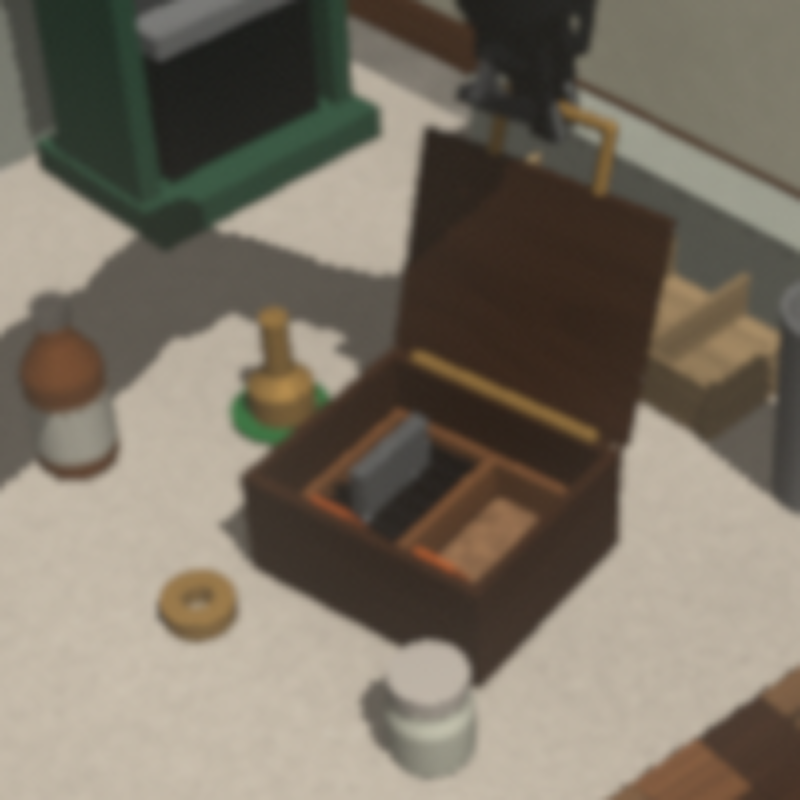

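The lid rests on its stop. The weight stands on the mat, the old grey mould is in the left bay, and the empty cork bay is the right one (-y) at crop (490,535). Next I release and back off along the tool axis.

```bash
python3 -m crank '[{"claw":0.0,"translation":[-0.002,0,0.0],"dr":[0,0,0]},{"claw":0.015,"translation":[-0.002,0,0],"dr":[0,0,0]},{"claw":0.03,"translation":[-0.002,0,0],"dr":[0,0,0]},{"claw":0.04,"translation":[-0.002,0,0],"dr":[0,0,0]},{"claw":0.04,"translation":[-0.0055,-0.0005,0.01],"dr":[0,0,0]},{"claw":0.04,"translation":[-0.0125,-0.002,0.03],"dr":[0,0,0]},{"claw":0.04,"translation":[-0.027,-0.004,0.07],"dr":[0,0,0]},{"claw":0.04,"translation":[-0.040,-0.007,0.085],"dr":[0,0,0]},{"claw":0.04,"translation":[-0.080,-0.03,0.085],"dr":[0,0.1,0]},{"claw":0.04,"translation":[-0.10,-0.07,0.08],"dr":[-0.03,0.2,0]}]' 30
python3 - <<'E'
from h import *
s,i,d,p=grab('side');save('s10',i); print(s['tool_pos'],s['ee_rot'],s['ft_force'],s['joint_pos'].round(2))
E
```

```text
time: 14.55
tool_pos: [0.6023, 0.0873, 0.3365]
ee_rot: [2.991, -0.004, 1.742]
ft_force: [1.0, -0.4, -0.0]
gripper_width: 0.471
[0.60234056 0.08733872 0.33650962] [ 2.99112647 -0.00405535  1.74231393] [ 1.01143653 -0.40120982 -0.00324722] [0.14 0.32 0.39 1.49 0.01 1.54]
```

View pics/s10.png

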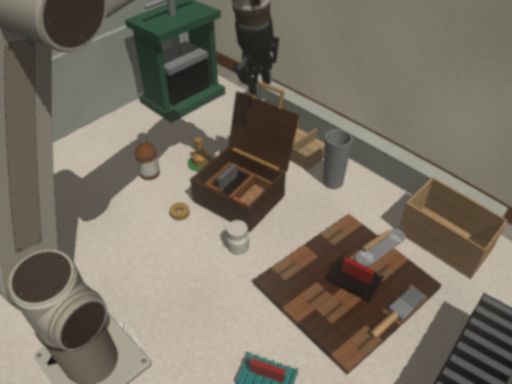

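```bash
python3 -m crank '[{"claw":0.04,"translation":[-0.042,0.015,-0.02],"dr":[-0.025,0.148,0]},{"claw":0.04,"translation":[-0.042,0.015,-0.03],"dr":[-0.025,0.148,0]},{"claw":0.04,"translation":[-0.042,0.015,-0.03],"dr":[-0.025,0.148,0]},{"claw":0.04,"translation":[-0.042,0.015,-0.03],"dr":[-0.025,0.148,0]}]' 30
python3 - <<'E'
from h import *
s,i,d,p=grab('wrist');save('w11',i); print(s['tool_pos'],s['ee_rot'],s['qvel'].round(3));np.savez('w11.npz',i=i,d=d,tp=s['tool_pos'],er=s['ee_rot'])
E
```

```text
time: 15.0
tool_pos: [0.5632, 0.1012, 0.3027]
ee_rot: [3.141, -0.003, 1.738]
ft_force: [0.4, -1.6, 0.5]
gripper_width: 0.465
[0.56321956 0.10123838 0.3026722 ] [ 3.14131450e+00 -3.01032828e-03  1.73811087e+00] [-0.004 -0.013  0.019  0.01   0.002  0.001]
```

View pics/w11.png

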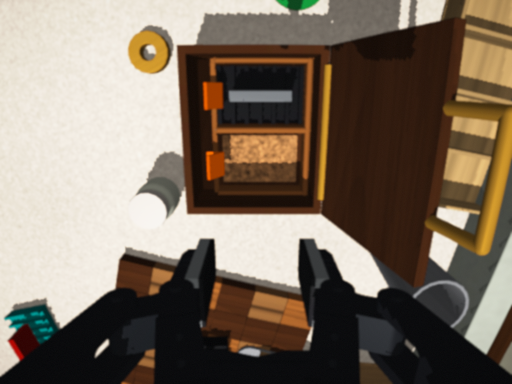

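Run:
```python
from h import *
f=np.load('w11.npz'); s={'tool_pos':f['tp'],'ee_rot':f['er']}; p=r.camera_params('wrist'); i=f['i'];d=f['d']
P=cloud('wrist',s,d,p); ex=np.array([.9864,.1642]);ey=np.array([-.1642,.9864])
C=np.array([.5562,.1289])
Q=np.stack([(P[...,:2]-C)@ex,(P[...,:2]-C)@ey,P[...,2]],-1)
def stat(n,m): q=Q[m]; print(n,m.sum(),'min',np.percentile(q,1,axis=0).round(4),'max',np.percentile(q,99,axis=0).round(4))
reg=np.zeros(d.shape,bool); reg[125:200,205:310]=1
m=reg&(abs(Q[...,2]-.0145)<.004); stat('pad',m); q=P[m][:,:2]; print(cv2.minAreaRect((q*1000).astype(np.float32)))
reg[:]=0;reg[80:110,222:300]=1; m=reg&(Q[...,2]>.07); stat('oldgrip',m); print(cv2.minAreaRect((P[m][:,:2]*1000).astype(np.float32)))
reg[:]=0;reg[35:225,170:335]=1; m=reg&(abs(Q[...,2]-.085)<.004)&(Q[...,0]<.075); stat('rim',m)
m2=reg&(abs(Q[...,2]-.042)<.003); stat('guides',m2&(Q[...,1]<-.0))
hsv=cv2.cvtColor(i,cv2.COLOR_RGB2HSV); H,S,V=[hsv[...,k].astype(int) for k in range(3)]
o=(H>5)&(H<12)&(S>200)&(V>150)
n,l,st,ce=cv2.connectedComponentsWithStats(o.astype(np.uint8))
for k in range(1,n):
    if st[k,4]>80: stat('orange%s'%ce[k].round(),l==k)
big('w11c',i,170,30,340,220,4)
# mould from wrist?
```

```text
pad 4575 min [-0.0662 -0.0817  0.0109] max [ 0.0633 -0.0062  0.0175]
((561.509033203125, 85.73443603515625), (132.17481994628906, 89.37108612060547), 8.858868598937988)
oldgrip 690 min [-0.0266  0.0351  0.0723] max [0.0423 0.046  0.076 ]
((557.3555297851562, 170.17974853515625), (69.63035583496094, 10.98016357421875), 9.555374145507812)
rim 4354 min [-0.0805 -0.0958  0.0814] max [0.0747 0.0937 0.0869]
guides 1414 min [-0.1103 -0.1042  0.0391] max [ 0.0717 -0.      0.0448]
```

View pics/w11c.png

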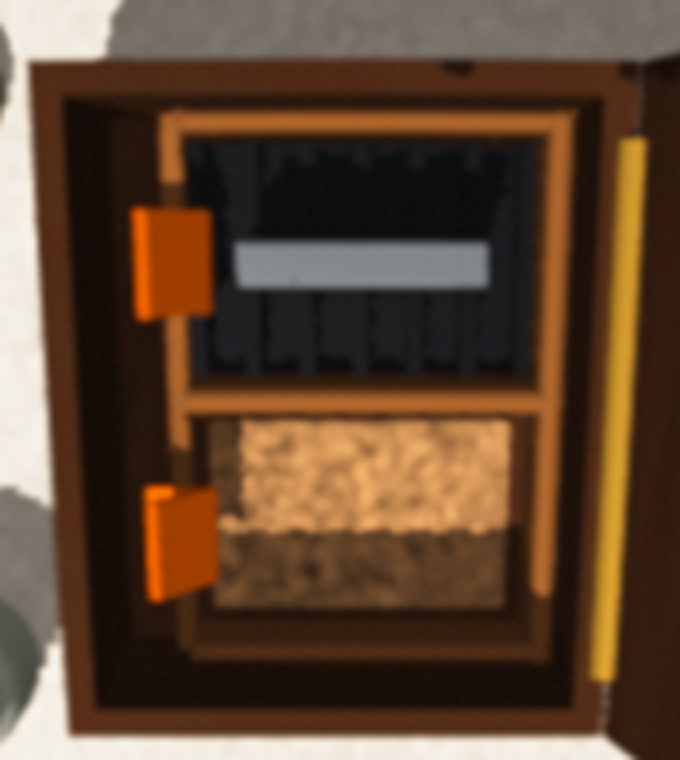

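Run:
```python
from h import *
f=np.load('w11.npz'); s={'tool_pos':f['tp'],'ee_rot':f['er']}; p=r.camera_params('wrist')
ex=np.array([.9864,.1642]);ey=np.array([-.1642,.9864]);C=np.array([.5562,.1289])
uv=np.array([[213,607],[504,607],[510,425]])/4.+[170,30]
w=ray('wrist',s,p,uv,.015)[:,:2]-C; print('pad corners',np.c_[w@ex,w@ey].round(4),'expect x -.042/.058, y -.074')
# guide inner edges at z .042 : right guide inner(row 640), centre guide lower edge (row 413), back guide inner col 537
uv=np.array([[350,640],[350,413],[535,500]])/4.+[170,30]
w=ray('wrist',s,p,uv,.042)[:,:2]-C; print('guides',np.c_[w@ex,w@ey].round(4),'expect y -.080 / -.004, x .0635')
```

```text
pad corners [[-0.042  -0.0759]
 [ 0.059  -0.0758]
 [ 0.0588 -0.0127]] expect x -.042/.058, y -.074
guides [[ 0.0055 -0.0794]
 [ 0.0053 -0.0053]
 [ 0.0642 -0.0327]] expect y -.080 / -.004, x .0635
```

```bash
python3 -m crank '[{"claw":0.04,"translation":[0,-0.03,0],"dr":[0,0,0]},{"claw":0.04,"translation":[-0.01,-0.08,0],"dr":[0,0,0]},{"claw":0.04,"translation":[-0.02,-0.13,0],"dr":[0,0,0]},{"claw":0.04,"translation":[-0.02,-0.18,-0.02],"dr":[0,0,0]},{"claw":0.04,"translation":[-0.02,-0.23,-0.04],"dr":[0,0,0]},{"claw":0.04,"translation":[-0.02,-0.28,-0.06],"dr":[0,0,0]},{"claw":0.04,"translation":[-0.02,-0.31,-0.07],"dr":[0,0,0]},{"claw":0.04,"translation":[-0.02,-0.325,-0.08],"dr":[0,0,0]},{"claw":0.04,"translation":[-0.02,-0.325,-0.08],"dr":[0,0,0]},{"claw":0.04,"translation":[-0.02,-0.325,-0.08],"dr":[0,0,0]}]' 30
python3 - <<'E'
from h import *
s,i,d,p=grab('wrist');save('w12',i); print(s['tool_pos'],s['ee_rot'],s['qvel'].round(3),s['joint_pos'].round(2));np.savez('w12.npz',i=i,d=d,tp=s['tool_pos'],er=s['ee_rot'])
E
```

```text
time: 16.05
tool_pos: [0.543, -0.2234, 0.2233]
ee_rot: [-3.141, -0.003, 1.738]
ft_force: [-0.1, -0.0, -0.3]
gripper_width: 0.465
[ 0.54300481 -0.2233674   0.22333957] [-3.14134802 -0.00324766  1.73780896] [ 0.029 -0.015  0.008  0.003 -0.001 -0.002] [-0.39  0.42  0.25  1.41  0.    1.01]
```

View pics/w12.png

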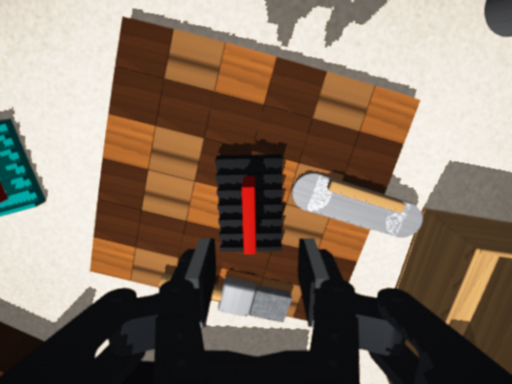

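The wrist view shows the black mould with the red rib at (249,216) on the board, its blade neighbour at (355,205), and the turquoise look-alike off the board at (15,165). This is the one meant.

Run:
```python
from h import *
f=np.load('w12.npz'); s={'tool_pos':f['tp'],'ee_rot':f['er']}; p=r.camera_params('wrist'); i=f['i'];d=f['d']
P=cloud('wrist',s,d,p)
hsv=cv2.cvtColor(i,cv2.COLOR_RGB2HSV); H,S,V=[hsv[...,k].astype(int) for k in range(3)]
m=((H<8)|(H>172))&(S>180)&(V>80); m[:,:200]=0;m[:,300:]=0
print(m.sum(),np.nanpercentile(P[m][:,2],[2,50,98]))
t=m&(P[...,2]>.077); rc=cv2.minAreaRect((P[t][:,:2]*1000).astype(np.float32)); print('grip top depth',rc)
w=ray('wrist',s,p,np.argwhere(t)[:,::-1],.082)[:,:2]; print('grip top ray',cv2.minAreaRect((w*1000).astype(np.float32)))
b=(abs(P[...,2]-.042)<.003); b[:,:200]=0;b[:,295:]=0;b[:140]=0;b[260:]=0
print('block',b.sum(),cv2.minAreaRect((P[b][:,:2]*1000).astype(np.float32)))
big('w12c',i,190,130,320,270,5)
```

```text
940 [0.03236598 0.08192011 0.08330798]
grip top depth ((544.3331298828125, -268.3556213378906), (11.97006893157959, 69.53717803955078), 10.518067359924316)
grip top ray ((544.2926025390625, -267.9984436035156), (11.988088607788086, 69.60900115966797), 10.491816520690918)
block 2043 ((544.183349609375, -268.8138122558594), (70.1891860961914, 106.76336669921875), 10.065791130065918)
```

View pics/w12c.png

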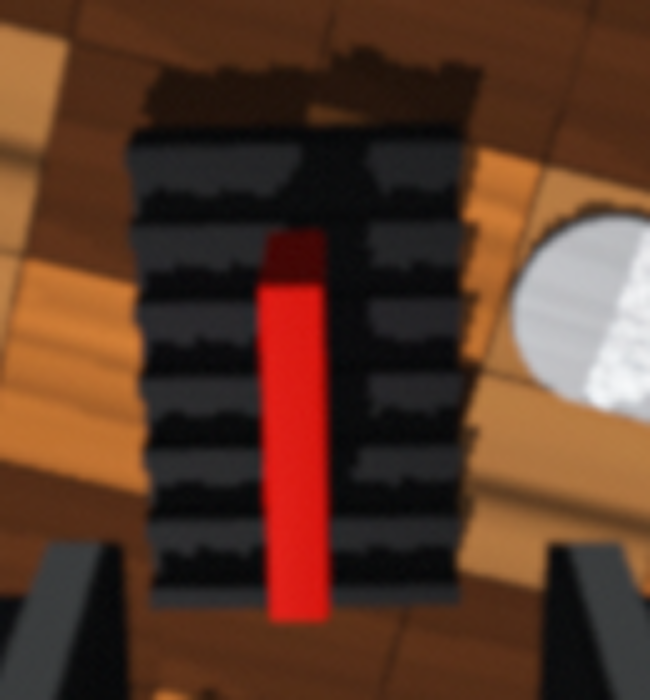

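```bash
python3 -m crank '[{"claw":0.04,"translation":[0.0013,-0.045,-0.04],"dr":[0,0,0.014]},{"claw":0.04,"translation":[0.0013,-0.045,-0.08],"dr":[0,0,0.014]},{"claw":0.04,"translation":[0.0013,-0.045,-0.12],"dr":[0,0,0.014]},{"claw":0.04,"translation":[0.0013,-0.045,-0.15],"dr":[0,0,0.014]},{"claw":0.04,"translation":[0.0013,-0.045,-0.17],"dr":[0,0,0.014]},{"claw":0.04,"translation":[0.0013,-0.045,-0.18],"dr":[0,0,0.014]},{"claw":0.04,"translation":[0.0013,-0.045,-0.184],"dr":[0,0,0.014]},{"claw":0.04,"translation":[0.0013,-0.045,-0.184],"dr":[0,0,0.014]},{"claw":0.04,"translation":[0.0013,-0.045,-0.184],"dr":[0,0,0.014]}]' 30
python3 - <<'E'
from h import *
s,i,d,p=grab('wrist');save('w13',i); print(s['tool_pos'],s['ee_rot'],s['ft_force'])
E
```

```text
time: 17.0
tool_pos: [0.5454, -0.2689, 0.0404]
ee_rot: [3.141, -0.001, 1.753]
ft_force: [-0.7, 0.5, 0.1]
gripper_width: 0.469
[ 0.54543267 -0.26893452  0.04035862] [ 3.14053998e+00 -1.36137841e-03  1.75267824e+00] [-0.70010474  0.49607135  0.12255988]
```

View pics/w13.png

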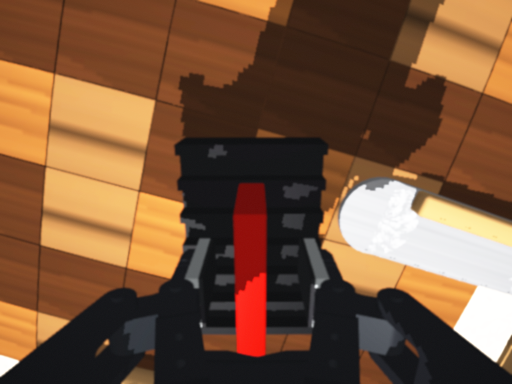

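```bash
python3 -m crank '[{"claw":0.04,"translation":[-0.0015,0.0005,-0.001],"dr":[0,0,0]},{"claw":0.04,"translation":[-0.0015,0.0005,-0.001],"dr":[0,0,0]},{"claw":0.0,"translation":[-0.0015,0.0005,-0.001],"dr":[0,0,0]},{"claw":0.0,"translation":[-0.0015,0.0005,-0.001],"dr":[0,0,0]},{"claw":0.0,"translation":[-0.0015,0.0005,-0.001],"dr":[0,0,0]},{"claw":0.0,"translation":[-0.0015,0.0005,-0.001],"dr":[0,0,0]},{"claw":0.0,"translation":[-0.0015,0.0005,-0.001],"dr":[0,0,0]}]' 80
python3 - <<'E'
from h import *
s,i,d,p=grab('wrist');save('w14',i); print(s['tool_pos'],s['ee_rot'],s['ft_force'])
E
```

```text
time: 17.75
tool_pos: [0.5427, -0.2684, 0.0379]
ee_rot: [-3.141, -0.003, 1.752]
ft_force: [0.4, 0.1, 3.1]
gripper_width: 0.129
[ 0.5426963  -0.26837987  0.03786447] [-3.14050340e+00 -2.97861618e-03  1.75187767e+00] [0.40854758 0.11976567 3.11023563]
```

```bash
python3 -m crank '[{"claw":0.0,"translation":[0,0,0.005],"dr":[0,0,0]},{"claw":0.0,"translation":[0,0,0.02],"dr":[0,0,0]},{"claw":0.0,"translation":[0,0,0.06],"dr":[0,0,0]},{"claw":0.0,"translation":[0,0,0.11],"dr":[0,0,0]},{"claw":0.0,"translation":[0,0,0.16],"dr":[0,0,0]},{"claw":0.0,"translation":[0,0,0.16],"dr":[0,0,0]},{"claw":0.0,"translation":[0,0,0.16],"dr":[0,0,0]}]'
python3 - <<'E'
from h import *
s,i,d,p=grab('wrist');save('w15',i); print(s['tool_pos'],s['ee_rot'],s['ft_force']);np.savez('w15.npz',i=i,d=d,tp=s['tool_pos'],er=s['ee_rot'])
E
```

```text
time: 18.5
tool_pos: [0.543, -0.2685, 0.1986]
ee_rot: [3.141, -0.002, 1.752]
ft_force: [-0.5, 0.4, -4.1]
gripper_width: 0.13
[ 0.54299449 -0.26852944  0.19863668] [ 3.14128214e+00 -1.75438516e-03  1.75196963e+00] [-0.47441794  0.36416561 -4.05900029]
```

View pics/w15.png

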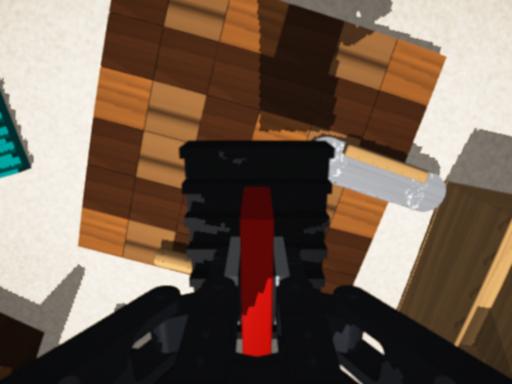

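```bash
cat > mm.py <<'E'
from h import *
def held(s,d,p):
    P=cloud('wrist',s,d,p)
    from scipy.spatial.transform import Rotation as R
    Rm=R.from_euler('xyz',s['ee_rot']).as_matrix()
    return (P-s['tool_pos'])@Rm   # tool coords
E
python3 - <<'E'
from mm import *
f=np.load('w15.npz'); s={'tool_pos':f['tp'],'ee_rot':f['er']}; p=r.camera_params('wrist');d=f['d']
T=held(s,d,p)
print('z along centre rows:',[(v,T[v,210].round(4).tolist()) for v in range(135,285,10)])
print([(v,T[v,300].round(4).tolist()) for v in range(135,255,15)])
print('rim row148',[(u,T[148,u].round(4).tolist()) for u in (176,180,184,188,325,330,333,336)])
m=np.zeros(d.shape,bool); m[138:270,175:340]=1; m&=(abs(T[...,2]-T[160,210][2])<.008)
q=T[m]; print(cv2.minAreaRect((q[:,:2]*1000).astype(np.float32)), q.min(0),q.max(0))
A=np.c_[q[:,:2],np.ones(len(q))]; print('plane',np.linalg.lstsq(A,q[:,2],rcond=None)[0])
E
```

```text
z along centre rows: [(135, [0.032, -0.0448, 0.1785]), (145, [0.0524, -0.02, 0.0016]), (155, [0.049, -0.0193, -0.0049]), (165, [0.0421, -0.0209, 0.0048]), (175, [0.0371, -0.0211, 0.0049]), (185, [0.0349, -0.02, -0.0045]), (195, [0.0267, -0.0217, 0.0055]), (205, [0.0217, -0.0218, 0.0048]), (215, [nan, nan, nan]), (225, [0.0148, -0.0209, -0.0043]), (235, [0.0048, -0.0227, 0.0056]), (245, [0.0018, -0.0221, 0.0003]), (255, [-0.0012, -0.0216, -0.0046]), (265, [-0.0123, -0.0234, 0.0045]), (275, [0.007, -0.0171, -0.0358])]
[(135, [0.032, 0.0449, 0.1777]), (150, [0.0511, 0.0208, -0.0044]), (165, [0.0417, 0.0225, 0.0063]), (180, [0.0354, 0.0222, 0.0019]), (195, [0.0268, 0.023, 0.005]), (210, [0.019, 0.0232, 0.0045]), (225, [0.0145, 0.0224, -0.0036]), (240, [0.0023, 0.0239, 0.0047])]
rim row148 [(176, [0.0192, -0.0798, 0.1777]), (180, [0.052, -0.0328, -0.0039]), (184, [0.052, -0.031, -0.0038]), (188, [0.052, -0.0292, -0.004]), (325, [0.052, 0.032, -0.0043]), (330, [0.0519, 0.0344, -0.0034]), (333, [0.052, 0.0356, -0.004]), (336, [0.0197, 0.0809, 0.1736])]
((18.64800262451172, 1.2597770690917969), (68.09809875488281, 70.85106658935547), 0.05279038846492767) [-0.01543172 -0.0341349  -0.00334499] [0.05272403 0.0366907  0.01265054]
plane [0.00562172 0.0011034  0.00342399]
```

```bash
python3 -m crank '[{"claw":0.0,"translation":[0.0,0.02,0.01],"dr":[0,0,0.1]},{"claw":0.0,"translation":[-0.02,0.05,0.01],"dr":[0,0,0.24]},{"claw":0.0,"translation":[-0.03,0.08,0.01],"dr":[0,0,0.38]},{"claw":0.0,"translation":[-0.03,0.11,0.01],"dr":[0,0,0.52]},{"claw":0.0,"translation":[-0.03,0.145,0.01],"dr":[0,0,0.66]},{"claw":0.0,"translation":[-0.03,0.18,0.01],"dr":[0,0,0.80]},{"claw":0.0,"translation":[-0.02,0.215,0.01],"dr":[0,0,0.94]},{"claw":0.0,"translation":[-0.01,0.25,0.01],"dr":[0,0,1.08]},{"claw":0.0,"translation":[0.0,0.285,0.0],"dr":[0,0,1.22]},{"claw":0.0,"translation":[0.01,0.315,0.0],"dr":[0,0,1.36]},{"claw":0.0,"translation":[0.02,0.34,-0.01],"dr":[0,0,1.48]},{"claw":0.0,"translation":[0.027,0.356,-0.02],"dr":[0,0,1.555]},{"claw":0.0,"translation":[0.027,0.356,-0.04],"dr":[0,0,1.555]},{"claw":0.0,"translation":[0.027,0.356,-0.05],"dr":[0,0,1.555]},{"claw":0.0,"translation":[0.027,0.356,-0.05],"dr":[0,0,1.555]},{"claw":0.0,"translation":[0.027,0.356,-0.05],"dr":[0,0,1.555]}]'
python3 - <<'E'
from h import *
s,i,d,p=grab('wrist');save('w16',i); print(s['tool_pos'],s['ee_rot'],s['ft_force'],s['joint_pos'].round(2));np.savez('w16.npz',i=i,d=d,tp=s['tool_pos'],er=s['ee_rot'])
s,i,d,p=grab('side');big('s16',i,130,60,330,260,4)
E
```

```text
time: 20.15
tool_pos: [0.5687, 0.0871, 0.1467]
ee_rot: [-3.14, -0.006, -2.977]
ft_force: [1.0, -0.4, -2.8]
gripper_width: 0.132
[0.56871302 0.08712275 0.14666624] [-3.14011859 -0.00575933 -2.97709181] [ 0.99291583 -0.40970024 -2.76763138] [ 0.15  0.44  0.08  1.22 -0.   -0.01]
```

View pics/w16.png

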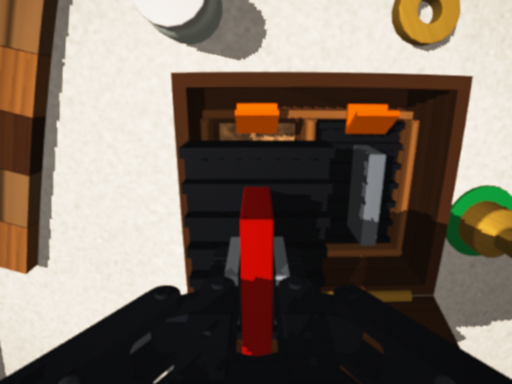

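View pics/s16.png

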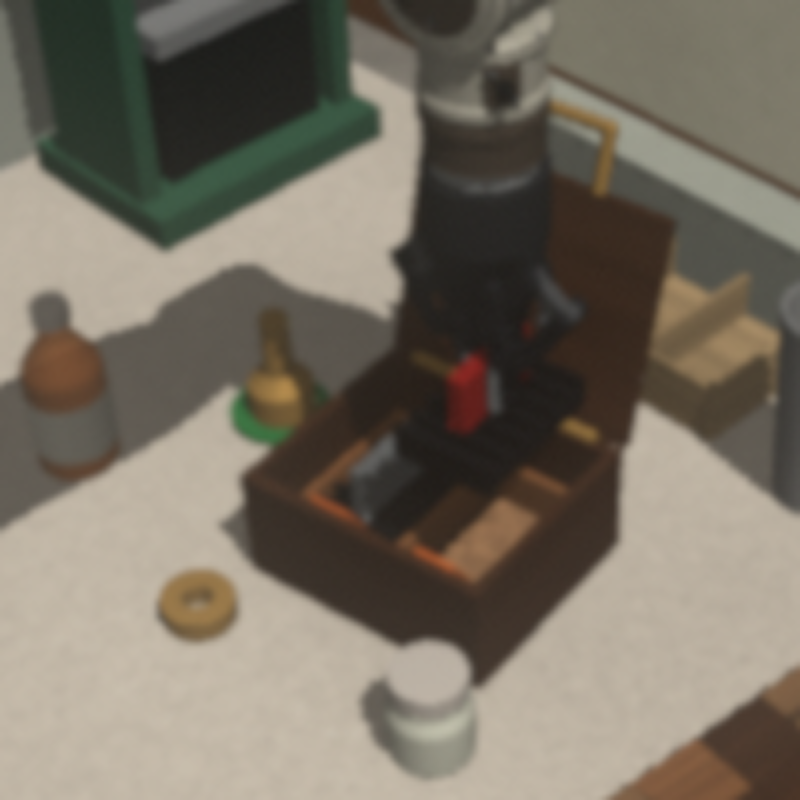

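Run:
```python
from mm import *
f=np.load('w16.npz'); s={'tool_pos':f['tp'],'ee_rot':f['er']}; p=r.camera_params('wrist');d=f['d'];i=f['i']
T=held(s,d,p); P=cloud('wrist',s,d,p)
hsv=cv2.cvtColor(i,cv2.COLOR_RGB2HSV); H,S,V=[hsv[...,k].astype(int) for k in range(3)]
o=(H>3)&(H<14)&(S>200)&(V>150)
n,l,st,ce=cv2.connectedComponentsWithStats(o.astype(np.uint8))
for k in range(1,n):
    if st[k,4]>150:
        q=T[l==k];z=P[l==k][:,2]; hi=q[z>z.max()-.006]; print('orange',ce[k].round(),st[k,:4],'tool y',hi[:,1].min().round(4),hi[:,1].max().round(4),'x',q[:,0].min().round(4),q[:,0].max().round(4),'z',z.min().round(4),z.max().round(4))
m=np.zeros(d.shape,bool); m[138:260,175:340]=1; m&=(abs(T[...,2]-.004)<.009)
q=T[m]; print('block',q.min(0),q.max(0))
m=np.zeros(d.shape,bool); m[140:260,340:400]=1; m&=(P[...,2]>.07)&(P[...,2]<.08); q=T[m]; print('oldgrip',q.min(0),q.max(0),np.percentile(q[:,1],[2,98]))
# guide rays z=.042 plane, row 130
big('w16c',i,165,60,345,170,4)
# rim of chest: outer edges at z=.085
m=np.zeros(d.shape,bool); m[70:150,165:480]=1; m&=(abs(P[...,2]-.085)<.003); q=T[m]; print('rim tool y',np.percentile(q[:,1],[.5,99.5]),'x max',np.percentile(q[:,0],[99.5]))
```

```text
orange [257. 111.] [234 103  46  15] tool y -0.0145 0.015 x 0.056 0.064 z 0.0106 0.0695Traceback (most recent call last):
  File "<stdin>", line 9, in <module>
    return umr_minimum(a, axis, None, out, keepdims, initial, where)
ValueError: zero-size array to reduction operation minimum which has no identity
```

Run:
```python
from mm import *
f=np.load('w16.npz'); s={'tool_pos':f['tp'],'ee_rot':f['er']}; p=r.camera_params('wrist');d=f['d'];i=f['i']
T=held(s,d,p); P=cloud('wrist',s,d,p)
pc=lambda n,m: print(n,m.sum(),np.nanpercentile(T[m],[1,99],axis=0).round(4).tolist())
m=np.zeros(d.shape,bool); m[138:260,175:340]=1; m&=(abs(T[...,2]+.002)<.013); pc('block',m)
print([ (u,T[148,u].round(4).tolist()) for u in (178,182,186,200,320,328,330,333)])
m=np.zeros(d.shape,bool); m[140:260,340:400]=1; m&=(P[...,2]>.068)&(P[...,2]<.085); pc('oldgrip',m)
m=np.zeros(d.shape,bool); m[65:290,165:480]=1; m&=(abs(P[...,2]-.085)<.004); pc('rim',m)
m=np.zeros(d.shape,bool); m[95:140,200:410]=1; m&=(abs(P[...,2]-.042)<.004); pc('guide front',m)
print('table check',P[40,100],P[300,480])
big('w16c',i,165,60,345,170,4)
```

```text
block 14159 [[-0.0042, -0.0343, -0.0126], [0.0508, 0.0348, 0.0081]]
[(178, [0.0503, -0.035, -0.0036]), (182, [0.0502, -0.0333, -0.0032]), (186, [0.0503, -0.0313, -0.0037]), (200, [0.0503, -0.0249, -0.0041]), (320, [0.0503, 0.0286, -0.0043]), (328, [0.0503, 0.0322, -0.0043]), (330, [0.0503, 0.033, -0.0043]), (333, [0.0504, 0.0342, -0.005])]
oldgrip 1726 [[-0.0366, 0.0779, 0.071], [0.0321, 0.0901, 0.0781]]
rim 9856 [[-0.0686, -0.0525, 0.06], [0.0857, 0.1369, 0.065]]
guide front 1022 [[0.0373, -0.0438, 0.1011], [0.0645, 0.0981, 0.1086]]
table check [ 0.47438115 -0.06376965  0.0007366 ] [6.71008390e-01 3.56701575e-01 4.83188127e-04]
```

View pics/w16c.png

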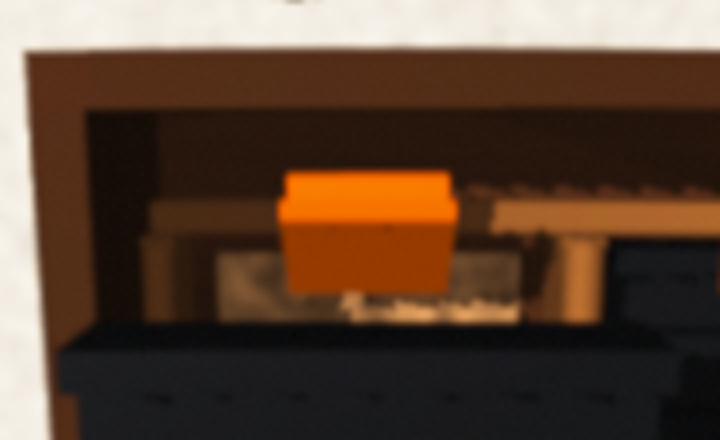

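```bash
python3 -m crank '[{"claw":0.0,"translation":[0,0,-0.02],"dr":[0,0.0,0]},{"claw":0.0,"translation":[0,0,-0.04],"dr":[0,0,0]},{"claw":0.0,"translation":[0,0,-0.052],"dr":[0,0,0]},{"claw":0.0,"translation":[0,0,-0.060],"dr":[0,0,0]},{"claw":0.0,"translation":[0,0,-0.064],"dr":[0,0,0]},{"claw":0.0,"translation":[0,0,-0.064],"dr":[0,0,0]}]' 100
python3 - <<'E'
from mm import *
s,i,d,p=grab('wrist');save('w17',i); print(s['tool_pos'],s['ee_rot'],s['ft_force'],s['torque'])
T=held(s,d,p)
print([(v,u,T[v,u].round(4).tolist()) for u in (205,310) for v in (150,158,178,188,205,222,240)])
E
```

```text
time: 20.85
tool_pos: [0.5696, 0.0876, 0.0836]
ee_rot: [-3.14, -0.003, -2.976]
ft_force: [-0.6, -0.1, -3.5]
gripper_width: 0.123
[0.56961646 0.08763658 0.08360811] [-3.14012898 -0.00323785 -2.97642476] [-0.57524445 -0.07001119 -3.5410882 ] [-0.01011563 -0.00332021 -0.02293548]
[(150, 205, [0.0495, -0.0227, -0.0046]), (158, 205, [0.0457, -0.023, -0.0038]), (178, 205, [0.0338, -0.0249, 0.0054]), (188, 205, [0.0318, -0.0235, -0.0047]), (205, 205, [0.0202, -0.0254, 0.0039]), (222, 205, [0.0146, -0.0244, -0.0044]), (240, 205, [0.0005, -0.0265, 0.005]), (150, 310, [0.0494, 0.0242, -0.0041]), (158, 310, [0.0456, 0.0244, -0.0037]), (178, 310, [0.0338, 0.0263, 0.005]), (188, 310, [0.0317, 0.025, -0.0044]), (205, 310, [0.02, 0.0269, 0.0044]), (222, 310, [0.0143, 0.0259, -0.0036]), (240, 310, [0.0006, 0.0279, 0.0046])]
```

View pics/w17.png

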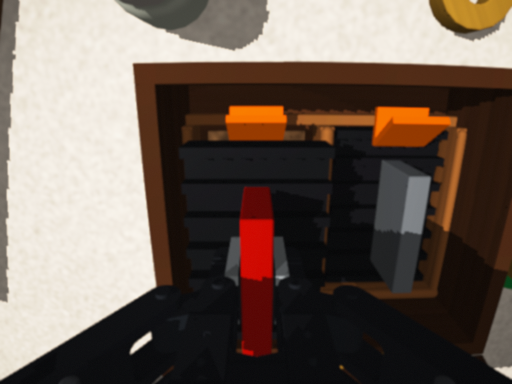

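```bash
python3 -m crank '[{"claw":0.0,"translation":[-0.0005,0,-0.005],"dr":[0,0,0]},{"claw":0.0,"translation":[-0.0005,0,-0.010],"dr":[0,0,0]},{"claw":0.0,"translation":[-0.0005,0,-0.015],"dr":[0,0,0]},{"claw":0.0,"translation":[-0.0005,0,-0.019],"dr":[0,0,0]},{"claw":0.0,"translation":[-0.0005,0,-0.022],"dr":[0,0,0]},{"claw":0.0,"translation":[-0.0005,0,-0.022],"dr":[0,0,0]}]' 100
python3 - <<'E'
from mm import *
s=r.observe(); print(s['tool_pos'],s['ee_rot'],s['ft_force'],s['torque'])
E
```

```text
time: 21.5
tool_pos: [0.5692, 0.0878, 0.0611]
ee_rot: [-3.14, -0.003, -2.976]
ft_force: [1.5, 0.9, -3.0]
gripper_width: 0.126
[0.5691585  0.08775178 0.06114189] [-3.14017862 -0.00319707 -2.97624085] [ 1.54537207  0.90680881 -3.03270504] [ 0.10803455 -0.41466204  0.01692155]
```

```bash
python3 -m crank '[{"claw":0.0,"translation":[0,0,-0.004],"dr":[0,0,0]},{"claw":0.0,"translation":[0,0,-0.008],"dr":[0,0,0]},{"claw":0.0,"translation":[0,0,-0.012],"dr":[0,0,0]},{"claw":0.0,"translation":[0,0,-0.016],"dr":[0,0,0]},{"claw":0.0,"translation":[0,0,-0.016],"dr":[0,0,0]}]' 100
python3 - <<'E'
from mm import *
s=r.observe(); print(s['tool_pos'],s['ee_rot'],s['ft_force'],s['torque'])
E
```

```text
time: 22.0
tool_pos: [0.5684, 0.0876, 0.0446]
ee_rot: [-3.14, -0.005, -2.976]
ft_force: [1.1, 0.7, -4.1]
gripper_width: 0.124
[0.56840035 0.08761202 0.04464293] [-3.14012816 -0.00479081 -2.97626834] [ 1.13575796  0.70483671 -4.11890381] [ 0.07887677 -0.39503704  0.02274608]
```

```bash
python3 -m crank '[{"claw":0.0,"translation":[0,0,-0.004],"dr":[0,0,0]},{"claw":0.0,"translation":[0,0,-0.008],"dr":[0,0,0]},{"claw":0.0,"translation":[0,0,-0.010],"dr":[0,0,0]},{"claw":0.0,"translation":[0,0,-0.0115],"dr":[0,0,0]},{"claw":0.0,"translation":[0,0,-0.013],"dr":[0,0,0]},{"claw":0.0,"translation":[0,0,-0.013],"dr":[0,0,0]}]' 100
python3 - <<'E'
from mm import *
s,i,d,p=grab('wrist');save('w18',i);big('w18c',i,150,60,350,200,4); print(s['tool_pos'],s['ee_rot'],s['ft_force'],s['torque'])
s,i,d,p=grab('side');big('s18',i,170,110,300,230,5)
E
```

```text
time: 22.6
tool_pos: [0.5683, 0.0876, 0.0329]
ee_rot: [-3.14, -0.004, -2.976]
ft_force: [-2.1, -1.7, 0.5]
gripper_width: 0.129
[0.56830463 0.08759763 0.03291412] [-3.14016051 -0.00432896 -2.97617231] [-2.14386431 -1.68522787  0.54129952] [-0.00238505  0.35613999  0.04504027]
```

View pics/w18.png

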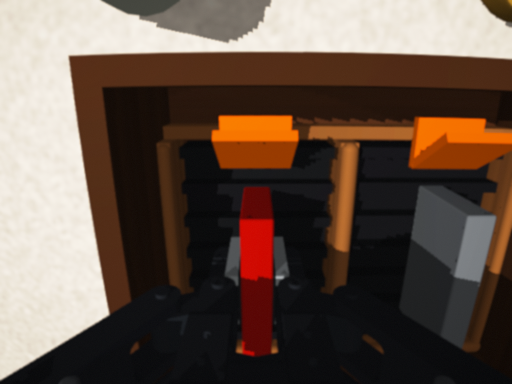

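View pics/s18.png

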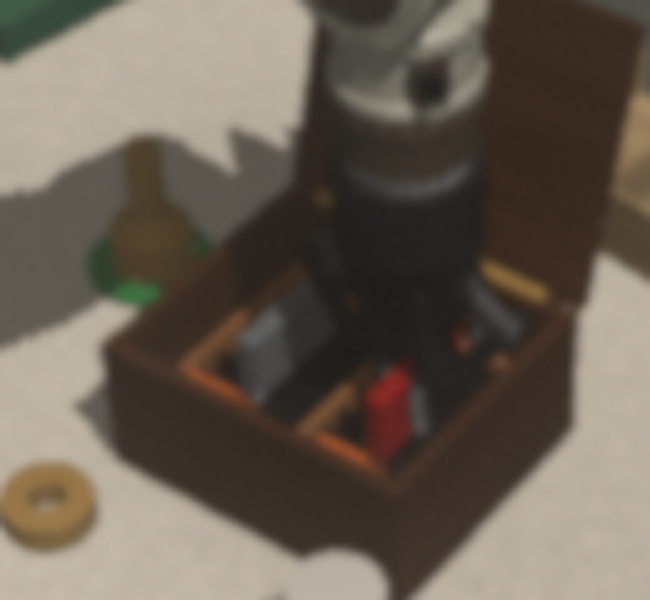

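```bash
python3 -m crank '[{"claw":0.0,"translation":[0,0,-0.002],"dr":[0,0,0]},{"claw":0.0,"translation":[0,0,-0.004],"dr":[0,0,0]},{"claw":0.0,"translation":[0,0,-0.004],"dr":[0,0,0]}]' 100
python3 - <<'E'
from mm import *
s=r.observe(); print(s['tool_pos'],s['ee_rot'],s['ft_force'],s['torque'])
E
```

```text
time: 23.0
tool_pos: [0.5686, 0.0877, 0.0328]
ee_rot: [-3.14, -0.002, -2.976]
ft_force: [-11.9, -2.4, 24.9]
gripper_width: 0.129
[0.56862799 0.08765514 0.0328315 ] [-3.14013662e+00 -2.08314953e-03 -2.97626237e+00] [-11.90783725  -2.41706849  24.89588948] [-0.28994923  2.39687377 -0.02439356]
```

```bash
python3 -m crank '[{"claw":0.0,"translation":[0,0,0.003],"dr":[0,0,0]},{"claw":0.02,"translation":[0,0,0.003],"dr":[0,0,0]},{"claw":0.03,"translation":[0,0,0.003],"dr":[0,0,0]},{"claw":0.03,"translation":[0,0,0.003],"dr":[0,0,0]},{"claw":0.03,"translation":[0,0,0.02],"dr":[0,0,0]},{"claw":0.03,"translation":[0,0,0.06],"dr":[0,0,0]},{"claw":0.03,"translation":[0,0,0.11],"dr":[0,0,0]},{"claw":0.03,"translation":[-0.02,0,0.16],"dr":[0,0,0]},{"claw":0.03,"translation":[-0.06,0,0.20],"dr":[0,0,0]},{"claw":0.03,"translation":[-0.06,0,0.20],"dr":[0,0,0]},{"claw":0.03,"translation":[-0.06,0,0.20],"dr":[0,0,0]}]' 30
python3 - <<'E'
from h import *
s,i,d,p=grab('wrist');save('w19',i); print(s['tool_pos'],s['ee_rot'],s['ft_force'])
P=cloud('wrist',s,d,p); ex=np.array([.9864,.1642]);ey=np.array([-.1642,.9864]);C=np.array([.5562,.1289])
Q=np.stack([(P[...,:2]-C)@ex,(P[...,:2]-C)@ey,P[...,2]],-1)
for n,t in (('new',-.042),('old',.042)):
    m=(abs(Q[...,1]-t)<.02)&(abs(Q[...,0]-.008)<.045)&(Q[...,2]>.07)&(Q[...,2]<.09); print(n,'rib top',np.nanmedian(Q[m],0).round(4),m.sum())
    m=(abs(abs(Q[...,1]-t)-.022)<.012)&(Q[...,2]>.02)&(Q[...,2]<.045)
    for lo,hi in ((-.045,-.02),(-.01,.02),(.03,.06)):
        k=m&(Q[...,0]>lo)&(Q[...,0]<hi)
        if k.any(): print('  top z p90',lo,np.nanpercentile(Q[k][:,2],90).round(4),k.sum())
np.savez('w19.npz',i=i,d=d,tp=s['tool_pos'],er=s['ee_rot'])
hsv=cv2.cvtColor(i,cv2.COLOR_RGB2HSV); H,S,V=[hsv[...,k].astype(int) for k in range(3)]
o=(H>3)&(H<14)&(S>200)&(V>150)
n,l,st,ce=cv2.connectedComponentsWithStats(o.astype(np.uint8))
for k in range(1,n):
    if st[k,4]>80: q=Q[l==k]; print('orange',ce[k].round(),np.nanpercentile(q,[2,98],axis=0).round(4).tolist())
s,i,d,p=grab('side');save('s19',i);big('s19c',i,170,80,310,230,5)
s,i,d,p=grab('scene');save('sc19',i)
E
```

```text
time: 24.1
tool_pos: [0.5095, 0.0876, 0.2303]
ee_rot: [-3.139, 0.001, -2.976]
ft_force: [0.6, 1.1, -0.4]
gripper_width: 0.349
[0.50949255 0.08757962 0.23032569] [-3.13936336e+00  7.59687659e-04 -2.97612798e+00] [ 0.56065064  1.11521949 -0.402922  ]
new rib top [ 0.0059 -0.0426  0.0771] 799
  top z p90 -0.045 0.0377 871
  top z p90 -0.01 0.0378 927
  top z p90 0.03 0.0375 922
old rib top [0.005  0.0404 0.0741] 791
  top z p90 -0.045 0.0347 749
  top z p90 -0.01 0.0346 757
  top z p90 0.03 0.0345 602
orange [247. 162.] [[-0.0597, -0.0573, 0.0424], [-0.0522, -0.0289, 0.0688]]
orange [328. 163.] [[-0.059, 0.026, 0.0421], [-0.047, 0.0549, 0.0688]]
```

View pics/w19.png

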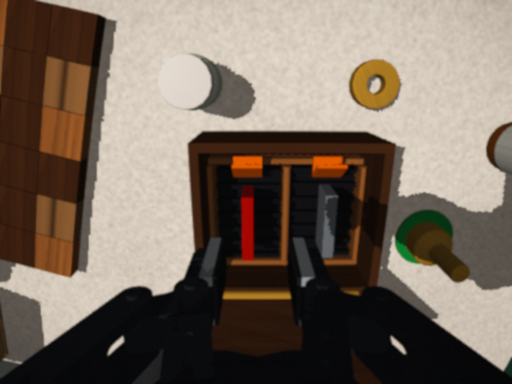

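View pics/s19.png

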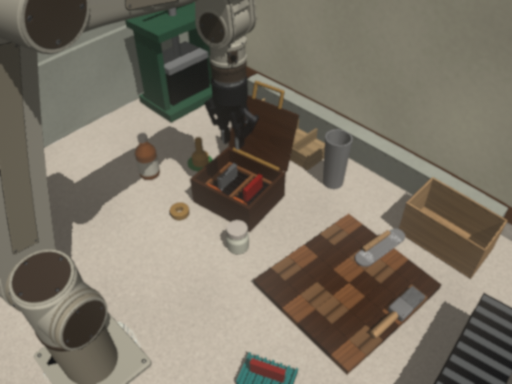

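View pics/s19c.png

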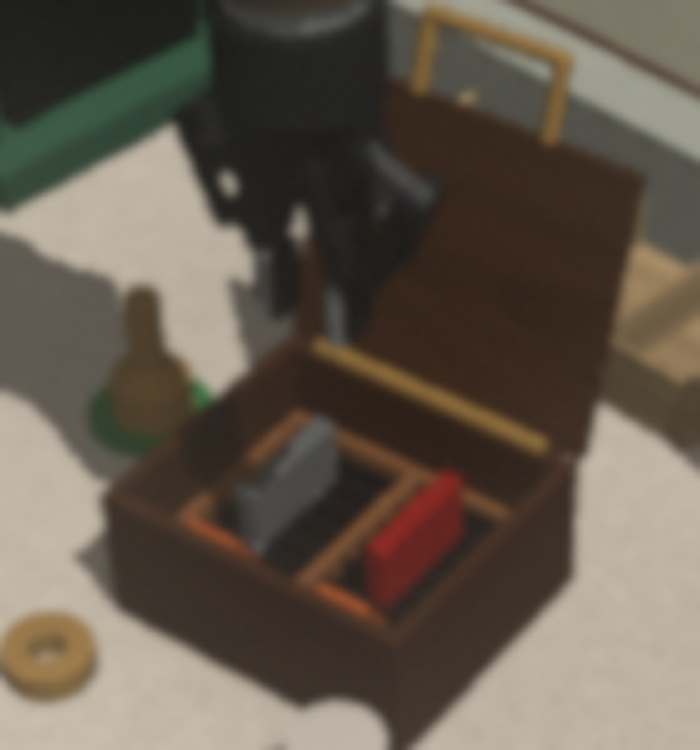

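Run:
```python
from h import *
f=np.load('w19.npz');i=f['i'];d=f['d'];s={'tool_pos':f['tp'],'ee_rot':f['er']};p=r.camera_params('wrist')
big('w19c',i,190,130,400,280,3)
P=cloud('wrist',s,d,p); ex=np.array([.9864,.1642]);ey=np.array([-.1642,.9864]);C=np.array([.5562,.1289])
Q=np.stack([(P[...,:2]-C)@ex,(P[...,:2]-C)@ey,P[...,2]],-1)
for u in (240,248,256,320,328,336): print(u,[(v,Q[v,u,0].round(4),Q[v,u,2].round(3)) for v in range(152,188,3)])
```

```text
240 [(152, np.float64(-0.0721), np.float64(0.085)), (155, np.float64(-0.0542), np.float64(0.012)), (158, np.float64(-0.0577), np.float64(0.044)), (161, np.float64(-0.0542), np.float64(0.043)), (164, np.float64(-0.0564), np.float64(0.066)), (167, np.float64(-0.0539), np.float64(0.068)), (170, np.float64(-0.0497), np.float64(0.063)), (173, np.float64(-0.0444), np.float64(0.055)), (176, np.float64(-0.0389), np.float64(0.047)), (179, np.float64(-0.0303), np.float64(0.028)), (182, np.float64(-0.0272), np.float64(0.029)), (185, np.float64(-0.0261), np.float64(0.037))]
248 [(152, np.float64(-0.0719), np.float64(0.085)), (155, np.float64(-0.0542), np.float64(0.012)), (158, np.float64(-0.0576), np.float64(0.044)), (161, np.float64(-0.0545), np.float64(0.044)), (164, np.float64(-0.0564), np.float64(0.066)), (167, np.float64(-0.0535), np.float64(0.067)), (170, np.float64(-0.0497), np.float64(0.063)), (173, np.float64(-0.0441), np.float64(0.054)), (176, np.float64(-0.039), np.float64(0.047)), (179, np.float64(-0.0303), np.float64(0.028)), (182, np.float64(-0.0273), np.float64(0.029)), (185, np.f
[... 1604 characters left out ...]
np.float64(-0.0294), np.float64(0.024)), (182, np.float64(-0.0284), np.float64(0.033)), (185, np.float64(-0.027), np.float64(0.04))]
336 [(152, np.float64(-0.0724), np.float64(0.086)), (155, np.float64(-0.0543), np.float64(0.011)), (158, np.float64(-0.0578), np.float64(0.044)), (161, np.float64(-0.0546), np.float64(0.044)), (164, np.float64(-0.0567), np.float64(0.067)), (167, np.float64(-0.0538), np.float64(0.067)), (170, np.float64(-0.0495), np.float64(0.062)), (173, np.float64(-0.0445), np.float64(0.055)), (176, np.float64(-0.039), np.float64(0.046)), (179, np.float64(-0.0298), np.float64(0.026)), (182, np.float64(-0.0282), np.float64(0.032)), (185, np.float64(-0.0256), np.float64(0.035))]
```

View pics/w19c.png

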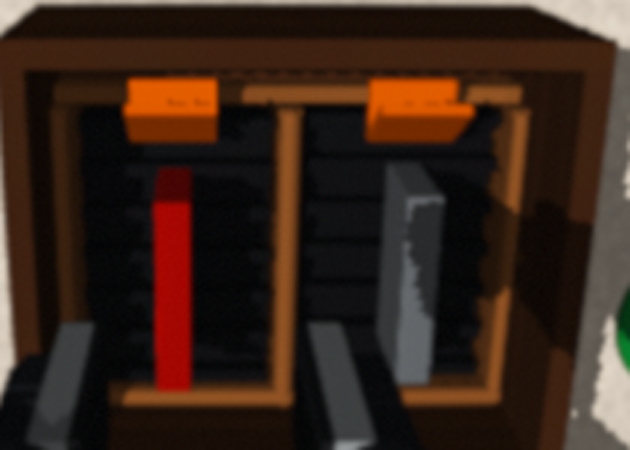

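Both latches have the same profile with tips at x = -0.039, so the right one has snapped home over the new mould. A last check on the weight's centring before I hand in.

Run:
```python
from h import *
from scipy.optimize import least_squares
f=np.load('w19.npz');s={'tool_pos':f['tp'],'ee_rot':f['er']};p=r.camera_params('wrist');P=cloud('wrist',s,f['d'],p)
C=np.array([.58,.318]); near=np.hypot(P[...,0]-C[0],P[...,1]-C[1])<.06
for n,lo,hi,R in (('stem',.045,.085,.011),('foot',.008,.026,.025)):
    q=P[near&(P[...,2]>lo)&(P[...,2]<hi)]; a=least_squares(lambda a:np.hypot(q[:,0]-a[0],q[:,1]-a[1])-R,C,loss='soft_l1',f_scale=.002).x; print(n,len(q),a)
t=near&(P[...,2]>.084);print('top',P[t].mean(0))
hsv=cv2.cvtColor(f['i'],cv2.COLOR_RGB2HSV);g=((abs(hsv[...,0].astype(int)-70)<15)&(hsv[...,1]>120)&near).astype(np.uint8)
cs,_=cv2.findContours(g,0,1);cc=max(cs,key=cv2.contourArea);w=ray('wrist',s,p,cv2.convexHull(cc).reshape(-1,2),.004)[:,:2]
print('mat',least_squares(lambda a:np.hypot(w[:,0]-a[0],w[:,1]-a[1])-.037,C,loss='soft_l1',f_scale=.001).x)
```

```text
stem 494 [0.58151136 0.31716261]
foot 357 [0.58146436 0.31735392]
top [0.57986829 0.31463229 0.08855257]
mat [0.57915486 0.31707072]
```

Both checks agree: the weight is upright and within about 2 mm of the mat's centre. Handing in.

```bash
python3 -c "
from station import r
print(r.observe()['ft_force']); print(r.sign_off())"
```

```text
[-0.5332625  -0.53304803 -0.76221136]
the job is handed in; nothing more can be done
None
```

The job is done in the order asked and handed in at about 24 s of the 72 s allowed.

- **Weight:** it stands upright on the green mat, about 2 mm from its centre (weight at 0.5815, 0.317; mat at 0.579–0.580, 0.317–0.318). The stem and foot axes agree.
- **Lid:** I swung it back by the handle in about 4 s, eased it onto its stop, where the force was about 10 N, and let go. It was still open in the last pictures.
- **Mould:** the black one with the red grip is in the right-hand (-y) bay. A further push of 25 N did not move it. The top of its rib measures 77.1 mm (77 expected) and its block top is level at 37.5–37.8 mm. That is under the latch's 40 mm underside. The right latch has the same shape as the old mould's latch, which never moved.
- **Other things:** I saw none of them moved, by eye only, and the gripper touched nothing at the end.

**Disagreements:**
- The fingertips measured about 33 mm farther back than the stated `r.tip_extent`. My first try at the handle therefore closed above the bar without touching it, and the weight was gripped only near the top of its stem. I lowered later grasps by that amount.
- The wrist camera read about 1.5 mm off across the jaws.

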